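Clamp a tube rack on the bench shaker

ROBOT

A 6-joint arm with a two-finger parallel gripper is mounted at the origin on the work surface. World frame = base frame: x ahead of the robot, y to its left, z up, the work surface at z = 0. Lengths are in mm, angles in rad, forces in N, time in s.
With the tool pointing down it reaches from about 350 to 875 mm from the base axis. Payload 4.2 kg.
Tool frame: the origin (TCP) lies midway between the tips of the shut fingers; the grasp point (between the pads) lies 19 mm behind it; z points along the fingers, y is the direction in which the jaws open and shut (so a half turn about z gives the same grasp; the last joint's range is limited). The gripper opens to 85 mm and grips with 20 to 120 N. Pads are 22 mm wide; open, the fingers measure 114 mm over their backs; the gripper's body (76 mm by 85 mm) begins 54 mm behind the grasp point. The pads swing forward as they close: fully open they stand 13 mm farther back than shut.
Start: joints at [-0.98, 0.385, 0.008, 0, -1.194, -0.259], TCP at [203.606, -590.884, 231.312] pointing down, gripper open.
Joint ranges: [-3.14, 3.14], [-1.21, 2.06], [-1.07, 1.41], [-3.16, 2.05], [-2.99, -0.16], [-3.1, 3.1]. Speed limits (rad/s): [2.79, 2.79, 3.14, 3.14, 3.14, 3.14].

INTERFACE

Orientations are given as a unit quaternion [x, y, z, w].
In Python, from bench import arm gives the robot as it stands.
- The arm moves only by the tool servo_tool, never from a script. Its argument "rows" is a list of rows, each an object of numbers: "fingers": the finger opening in cm, from 0 to 8.54; "x", "y", "z": the shift along the tool's x, y, z in cm; "turn": the turn about the tool's z in degrees. A call has 1 to 10 rows; each row shifts and turns the commanded pose from where the row before left it, along the tool's axes as they then stand; what a row does not reach is not made up. A row lasts 1/12 s, in which the tool goes at most 41.7 mm and 7.16 degrees, less where a joint would pass 70% of its speed; a pose out of reach is approached as far as the arm can. A call is refused whole if a number of a shift passes 4.17 or a number of a turn 7.16, either way. A call with a gripper value outside its range is refused whole. The fingers move at their own pace and stop on an object; the grip force is fixed at half the most. Time passes only in rows, so rows that do not move let the fingers close. It gives the time, the measured TCP pose, the force and the opening at its end, in the units of the state.
- arm.read_state(): the state, without advancing time (a new reading comes with each control period).
- arm.get_image(name): name is "side" or "top"; returns (picture, depth): 400x640x3 uint8, red, green, blue; 400x640 float32, mm along the optical axis (not along the pixel's ray), 0 where there is no reading.
- arm.camera_model(name): a dict with "fx", "fy", "cx", "cy" (pixels), "pose" (4x4, takes a point from camera to world coordinates). Camera axes: x right, y down, z forward; pixel columns grow to the right and rows downward; lengths in mm; the calibration is good to about 2 mm. A picture is of the moment at which its call begins. camera_model takes no time and is no camera call.
- arm.job_done(): hands the job in, once; it reports no verdict.
The state is a dict: "clock": time; "joints": joint angles; "joint_vel": joint speeds; "joint_efforts": joint torques, N m; "position": TCP position; "ee_rot": TCP orientation; "contact_force": force on the tool from outside, world axes, zero at the start; "wrist_torque": the same for the moment, N m; "gripper_width": finger opening in mm.
Only numpy, scipy, OpenCV 4.12 (cv2) and the standard library are available. Lean on these libraries where they do the work, as an engineer would, in place of code of your own. Each camera call takes 0.05 s, during which the arm holds its last target.

TASK

Set the blue tube rack gently down flat between the rails on the shaker's deck and let go of it, then turn the eccentric clamp clockwise by its upright grip until its lobe presses the rack against the sprung stop with about 12 N (anything from 6 to 18 N will do, never more than 25 N). Let go of the clamp and leave the other things on the bench alone.

Things in the scene. Friction and masses are not known exactly. Their poses are not given: they have to be found in the camera images.
- rack: Solid-sided blue plastic tube rack, 56 (its x) x 100 (its y) x 48 mm high, about 0.3 kg, some orange-capped tubes standing 12 mm out of its top. Origin: centre of its underside; z up. It starts on the bench. It can be gripped across its 56 mm width; either way round will do on the deck
- shaker: White bench shaker, fixed; flat aluminium deck 240 (x) x 300 (y) mm, its top 100 mm above the bench. Origin: centre of its underside; x, y along the deck's sides. On the deck: two steel rails along y (8 mm high, inner faces at x = -30.5 and +30.5 mm, y from -48 to +12 mm), the eccentric clamp at the +y end, the sprung stop at the -y end
- nest (a point): Point on the deck's top midway between the rails, shaker x = 0, y = -12.5 mm: where the centre of the rack's underside goes when set down with the clamp open (rack's y along the shaker's y). There is then at least 2 mm free at either end; clamping slides the rack 3 to 14 mm towards -y, onto the stop
- clamp: Eccentric clamp: polished steel lobe disc 48 mm across, 8 to 26 mm above the deck, centre 10 mm off the pivot, with a crank. Origin: on the pivot (shaker x = 0, y = +55 mm) at the deck's top; z up. Fully open, its axes are parallel to the shaker's and the disc's centre lies on its +y. It turns clockwise seen from above by up to 2.6 rad, starts 0 to 0.35 rad from fully open and stays where it is left
- clamp_grip (a point): On the clamp's upright black grip, where to take it: round post 18 mm across, 36 to 70 mm above the deck (this point 56 mm), on a crank 48 mm from the pivot, 156 deg counter-clockwise from the clamp's own +x. Pushed slowly along its path by a loose hold (a tight one also twists it) it takes about 3 N (0.14 N m) while the lobe is free and 3.5 to 4.5 N more at 12 N of clamping
- tip_box: Bystander: closed pipette-tip box, white with grey lid, 68 x 68 x 58 mm; origin at the centre of its underside
- reagent: Bystander: white reagent jar, 64 mm across, 130 mm high; origin at the centre of its underside
- beaker: Bystander: glass beaker, 72 mm across, 90 mm high; origin at the centre of its underside
- stop_mark (a point): Nominal place of the sprung stop's face: shaker x = 0, y = -68.5 mm, 18 mm above the deck. The real stop (dark block, rubber pad 42 mm wide, 6 to 30 mm above the deck, facing +y) is bolted up to 4 mm either way along y from here; this is not measured. The lobe begins to load it about 1.1 to 1.95 rad from fully open. The pad gives 1 mm for each 5 N, 7 mm at most
There are look-alikes about, which are no part of the job. Several things look just like the rack: the one meant starts farthest to the robot's left.

How it is judged (in metres and radians):
On the way, in this order (a step that is already met when the one before it is completed fails the run):
1. the rack stands flat between the rails on the deck, let go (horizontal distance between rack and nest below 0.016 m and z of rack in the frame of nest below 0.004 m and angle between rack's own z axis and vertical below 0.05 rad and angle between the y axis of rack and the y axis of shaker, either way round below 0.12 rad and contact force between the fingers and rack below 0.1 N and contact force between clamp and rack below 3 N), for 0.3 s.
2. the lobe bears on the rack with at least 6 N (contact force between clamp and rack above 6 N), for 0.2 s.
At the end, for the whole second after the job is handed in: The rack stands flat on the deck between the rails, within 18 mm of the nest point and square to the rails within 0.12 rad, at rest, and the clamp's lobe presses on it with 6 to 18 N with nothing else holding it (contact force between clamp and rack between 6 and 18 N and horizontal distance between rack and nest below 0.018 m and z of rack in the frame of nest below 0.004 m and angle between rack's own z axis and vertical below 0.05 rad and angle between the y axis of rack and the y axis of shaker, either way round below 0.12 rad and linear speed of rack below 0.01 m/s); the robot touches nothing.
It fails at once if the lobe presses on the rack with more than 25 N (contact force between clamp and rack above 25 N).
It fails at once if the rack is rammed on the shaker (over 70 N) (contact force between rack and shaker above 70 N).
It fails at once if the rack is dropped (falls free faster than 0.4 m/s) (contact force between the fingers and rack below 0.1 N and linear speed of rack above 0.4 m/s).
It fails at once if the rack is tipped by more than 30 degrees (angle between rack's own z axis and vertical above 0.52 rad).
It fails at once if a bystander is moved by more than 15 mm (distance of any of tip_box, reagent, beaker from where it was at the start of the episode above 0.015 m).
It also fails if it takes over 72 s, if anything falls off the work surface, if the arm or the gripper's body presses on something with over 40 N, if the wrist force passes 120 N, or if a joint passes its speed limit or range.

## Working session

There is one attempt and no reset: what is moved stays moved. The work goes in short steps, Python scripts to look and compute and a tool call to move; the robot and the scene stay as the last step left them, time stands still between calls to the robot, and variables do not carry over. Pictures are saved under pics/ and viewed, and the job is handed in when it is done.

Besides the shell and the picture viewer there is one more tool, called after "Emit:" in YAML: its name, and indented under it one key for each argument. servo_tool: Moves the arm, as the interface text tells. Its arguments: {"type":"object","properties":{"rows":{"type":"array","items":{"type":"object","properties":{"fingers":{"type":"number"},"x":{"type":"number"},"y":{"type":"number"},"z":{"type":"number"},"turn":{"type":"number"}}}}},"required":["rows"]}

```bash
ls; mkdir -p pics; python3 - <<'E'
from bench import arm
import cv2,numpy as np
print(arm.read_state())
for n in("side","top"):
    im,d=arm.get_image(n); m=arm.camera_model(n); print(n,m)
    cv2.imwrite(f"pics/{n}0.png",im[:,:,::-1]); np.save(f"pics/{n}0_d.npy",d)
E
```

```text
pics
{'clock': 0.0, 'joints': array([-9.80384255e-01,  3.85573993e-01,  6.65061548e-03, -5.20532657e-04,
       -1.19398508e+00, -2.58593222e-01]), 'joint_vel': array([-5.66867689e-04, -9.74061728e-04,  5.57744489e-04,  6.55147761e-05,
        1.58275406e-03, -1.19160075e-03]), 'joint_efforts': array([ 9.03654072e-04, -3.92293417e+01,  1.88403386e+01,  4.18622419e+00,
       -4.58024864e-03,  2.32231071e-05]), 'position': array([ 203.4389857 , -590.3591965 ,  230.21755365]), 'ee_rot': array([-1.65054534e-01,  9.86283847e-01,  1.06196557e-03, -2.14524137e-04]), 'contact_force': array([0.12334434, 0.24790798, 0.61450684]), 'wrist_torque': array([ 0.01884652, -0.03384662, -0.00248806]), 'gripper_width': 85.38124507727288}
side {'fx': 475.69640746263485, 'fy': 475.69640746263485, 'cx': 323.61087499404516, 'cy': 192.38679838426668, 'pose': array([[-8.18996725e-01, -3.31080539e-01,  4.68647034e-01,
        -1.02416036e+02],
       [-5.73651280e-01,  4.90919536e-01, -6.55684541e-01,
         8.65546036e+02],
       [-1.29835934e-02, -8.05843462e-01, -5.91986267e-01,
         9.35594625e+02],
       [ 0.00000000e+00,  0.00000000e+00,  0.00000000e+00,
         1.00000000e+00]])}
top {'fx': 415.16652332135317, 'fy': 415.16652332135317, 'cx': 310.8642777495714, 'cy': 194.15784171341474, 'pose': array([[-2.76002339e-02, -9.97559220e-01,  6.41391480e-02,
         4.46607925e+02],
       [-9.99584958e-01,  2.70125695e-02, -1.00116839e-02,
        -5.94503521e+00],
       [ 8.25468436e-03, -6.43888523e-02, -9.97890743e-01,
         1.34142063e+03],
       [ 0.00000000e+00,  0.00000000e+00,  0.00000000e+00,
         1.00000000e+00]])}
```

View pics/top0.png

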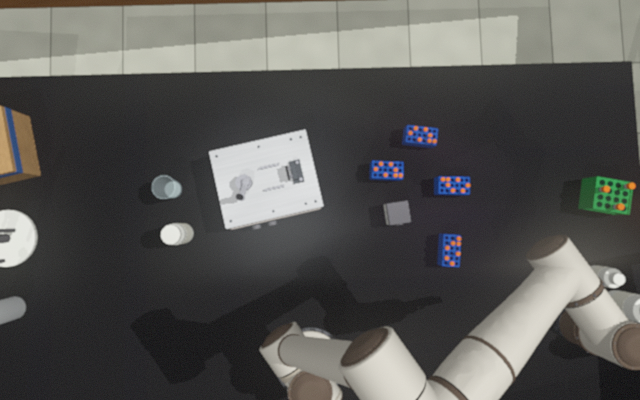

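View pics/side0.png

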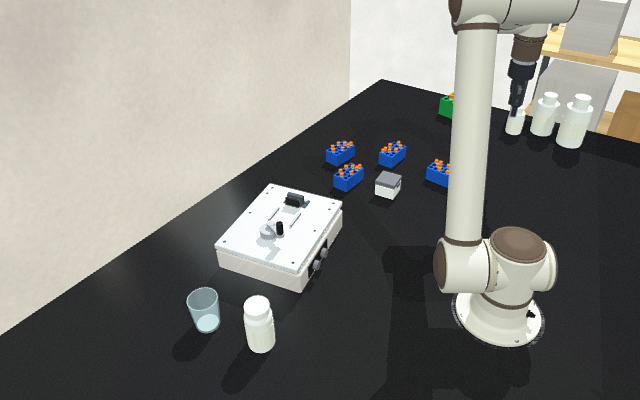

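The top view shows four blue racks at px (387,170), (421,135), (453,186) and (451,250). A green rack at (607,195) is not a candidate. Image left is the robot's left (+y), so the one meant is at (387,170). The tip box is at (397,212), with the shaker at (266,180), the jar at (176,234) and the beaker at (166,187). I'll check it in a close crop.

```bash
cat > h.py <<'E'
import numpy as np,cv2
from bench import arm
def ray(n,u,v,z):
    m=arm.camera_model(n);P=m['pose'];d=P[:3,:3]@np.array([(u-m['cx'])/m['fx'],(v-m['cy'])/m['fy'],1.]);o=P[:3,3]
    return o+d*(z-o[2])/d[2]
def proj(n,p):
    m=arm.camera_model(n);P=m['pose'];c=P[:3,:3].T@(np.asarray(p,float)-P[:3,3]);return np.array([m['fx']*c[0]/c[2]+m['cx'],m['fy']*c[1]/c[2]+m['cy']])
def pts(n,d):
    m=arm.camera_model(n);P=m['pose'];v,u=np.mgrid[:400,:640]
    c=np.stack([(u-m['cx'])/m['fx']*d,(v-m['cy'])/m['fy']*d,d],-1);return c@P[:3,:3].T+P[:3,3]
def crop(im,x0,y0,x1,y1,s,name,rgb=True):
    c=cv2.resize(im[y0:y1,x0:x1],None,fx=s,fy=s,interpolation=cv2.INTER_CUBIC)
    cv2.imwrite(name,c[:,:,::-1] if rgb else c)
E
python3 - <<'E'
from h import *
t=cv2.imread('pics/top0.png');s=cv2.imread('pics/side0.png')
crop(t,360,115,480,205,6,'pics/c1.png',0)
crop(t,200,122,330,236,5,'pics/c2.png',0)
crop(s,205,170,355,290,5,'pics/c3.png',0)
for n in('top','side'):
    d=np.load(f'pics/{n}0_d.npy');p=pts(n,d)
    im={'top':t,'side':s}[n].astype(int)
    # blue mask
    blue=(im[:,:,0]>im[:,:,2]+50)&(im[:,:,0]>im[:,:,1]+40)
    k,l,st,ce=cv2.connectedComponentsWithStats(blue.astype(np.uint8))
    for i in range(1,k):
        if st[i,4]>60:
            q=p[l==i]; print(n,st[i],np.median(q,0),np.percentile(q[:,2],[5,95]))
for x,y in[(387,170),(421,135),(453,186),(451,250)]: print(ray('top',x,y,48))
d=np.load('pics/top0_d.npy');p=pts('top',d)
for x,y in[(270,150),(300,200),(230,210),(397,212),(350,100)]:print(p[y,x])
E
```

```text
top [  6 108  16  64 258] [712.32231012 871.27830346  98.828062  ] [ 89.62703446 108.33007547]
top [403 125  36  21 418] [ 707.27582602 -366.2604932    46.63046952] [ 1.94003148 51.61588851]
top [370 160  34  21 443] [ 599.82284187 -255.25762653   47.04321684] [ 1.19662532 51.82133089]
top [434 176  37  19 466] [ 543.70665786 -462.76275636   46.73813929] [ 1.83083848 52.38967652]
top [438 234  23  34 506] [ 343.25933121 -438.28010408   46.71537223] [ 6.84603103 51.67951392]
side [326 140  29  27 443] [ 688.57177183 -349.5034111    36.09616193] [ 6.62758493 51.91045655]
side [378 141  29  28 437] [ 531.3978938  -436.6654544    37.14685992] [ 5.29728938 52.2588385 ]
side [333 162  31  30 514] [ 583.7698282  -233.73830442   37.70094357] [ 6.24378378 51.8990581 ]
side [425 162  24  26 392] [ 352.9903269  -424.67592201   36.49429058] [ 6.72653891 52.49138128]
[ 599.22318513 -259.89569227   48.        ]
[ 707.46343786 -371.77935208   48.        ]
[ 543.2977188  -465.05717631   48.        ]
[ 344.3545468  -448.92833263   48.        ]
[663.1929406  101.12531777  99.37962778]
[509.85658993  14.62109012  98.18234035]
[485.51670682 223.81632728 101.8212229 ]
[ 466.64673857 -284.74991775   53.43420329]
[ 838.59321273 -156.27231604    3.14023865]
```

View pics/c1.png

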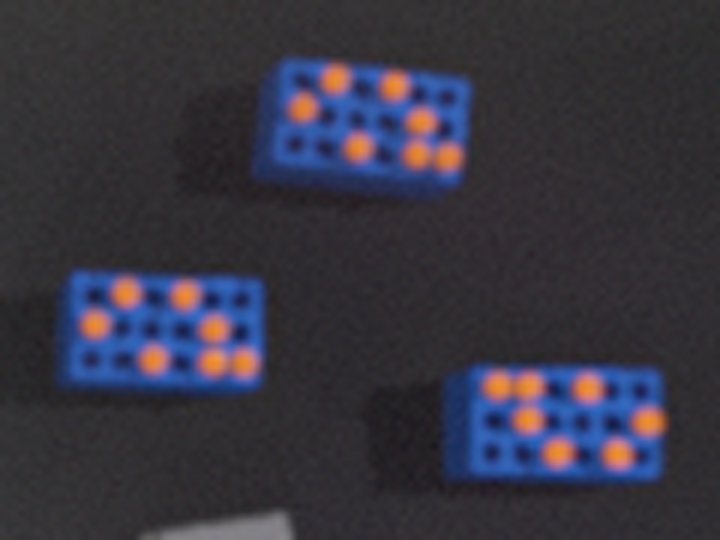

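View pics/c2.png

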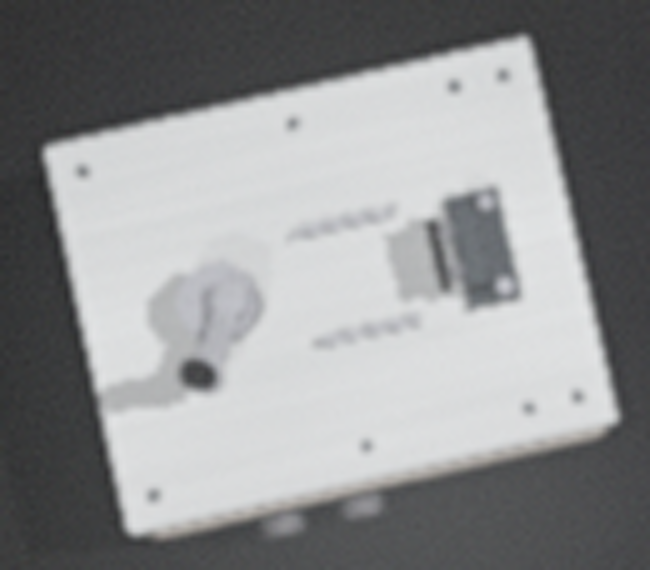

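View pics/c3.png

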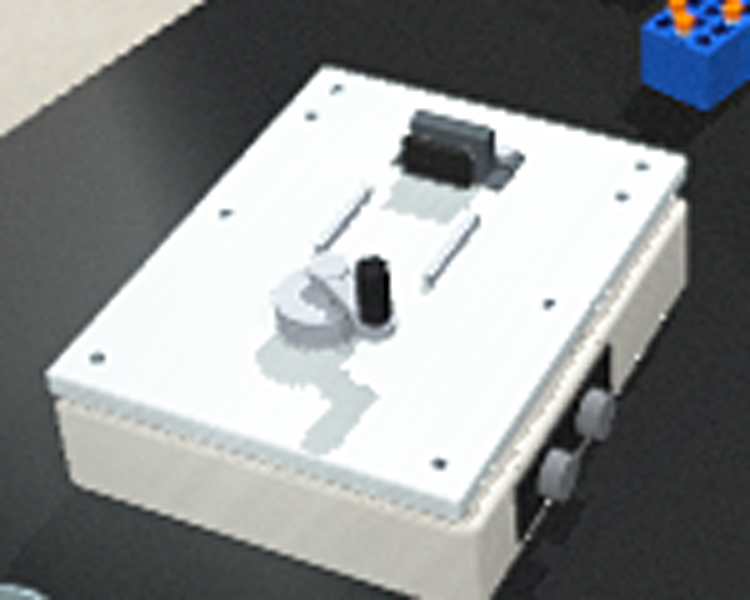

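Crop c1 confirms the target: the left-most blue rack has its top face at crop corners (78,272), (264,280), (261,384) and (74,378). c2 shows the deck corners at (43,147), (530,37), (620,420) and (128,535), with the clamp grip top at (198,375) and the stop pad face near x = 432. Next I'll compute poses.

```bash
cat > pose.py <<'E'
from h import *
c1=lambda x,y:(360+(x+.5)/6-.5,115+(y+.5)/6-.5)
c2=lambda x,y:(200+(x+.5)/5-.5,122+(y+.5)/5-.5)
c3=lambda x,y:(205+(x+.5)/5-.5,170+(y+.5)/5-.5)
if __name__=='__main__':
    np.set_printoptions(precision=1,suppress=True)
    R=np.array([ray('top',*c1(*q),48)[:2] for q in[(78,272),(264,280),(261,384),(74,378)]])
    print('rack c',R.mean(0),'sides',np.linalg.norm(np.roll(R,-1,0)-R,axis=1))
    a=(R[0]+R[3]-R[1]-R[2]); print('rack yaxis ang',np.degrees(np.arctan2(a[1],a[0]))-90)
    D=np.array([ray('top',*c2(*q),100)[:2] for q in[(43,147),(530,37),(620,420),(128,535)]])
    print('deck top c',D.mean(0),np.linalg.norm(np.roll(D,-1,0)-D,axis=1))
    a=(D[0]+D[3]-D[1]-D[2]);th=np.arctan2(a[1],a[0])-np.pi/2; print('th',th,np.degrees(th))
    S=np.array([ray('side',*c3(*q),100)[:2] for q in[(325,67),(687,157),(460,503),(47,372)]])
    print('deck side c',S.mean(0),np.linalg.norm(np.roll(S,-1,0)-S,axis=1),S)
    print(D)
    for Z,q,n,c in[(170,(198,375),'top',c2),(170,(373,260),'side',c3),(130,(432,258),'top',c2)]:
        w=ray(n,*c(*q),Z)[:2]
        for C in(D.mean(0),S.mean(0)):
            Rm=np.array([[np.cos(th),np.sin(th)],[-np.sin(th),np.cos(th)]]);print(n,Z,w,'in shaker',Rm@(w-C))
E
python3 pose.py
```

```text
rack c [ 601.3 -262.5] sides [97.6 54.8 97.9 55.8]
rack yaxis ang -3.683426911316431
deck top c [577.8 115.7] [300.8 238.1 300.9 239.1]
th 0.20060092834295573 11.493586560457619
deck side c [577.5 115.1] [237.9 299.7 239.5 297.8] [[723.8  -7.3]
 [490.8 -55.2]
 [430.3 238.3]
 [665.3 284.7]]
[[664.9 287. ]
 [724.4  -7.9]
 [491.1 -55.5]
 [430.6 239.2]]
top 170 [520.5 184.7] in shaker [-42.4  79. ]
top 170 [520.5 184.7] in shaker [-42.1  79.6]
side 170 [525.1 181.6] in shaker [-38.5  75.1]
side 170 [525.1 181.6] in shaker [-38.2  75.6]
top 130 [588.   53.1] in shaker [ -2.4 -63.4]
top 130 [588.   53.1] in shaker [ -2.1 -62.8]
```

Both cameras agree on the deck: centre (577.6,115.4), yaw 0.20 rad. The measured sides match the given 300×240 and 100×56 within 2%. The grip is at about shaker (-40,77), radius 46 against 48 given. Now I'll turn the tool so the jaws align with the rack's x.

Emit:
servo_tool:
  rows:
    - {"turn": -6.7,"fingers": 8.54}
    - {"turn": -6.7}
    - {"turn": -6.7}
    - {"turn": -6.7}
    - {"turn": -6.7}
    - {"turn": -6.7}
    - {"turn": -6.7}
    - {"turn": -6.7}
    - {"turn": -6.7}
    - {"turn": -6.7}

```text
invalid input at $.rows[0]: expected keys fingers, x, y, z, turn
```

```bash
cat > go.py <<'E'
import sys
from h import *
from scipy.spatial.transform import Rotation as Ro
def rel(t,yaw):
    s=arm.read_state();R=Ro.from_quat(s['ee_rot']).as_matrix();p=s['position']
    y=np.degrees(np.arctan2(R[1,1],R[0,1]));dy=(yaw-y+180)%360-180
    print('t',round(s['clock'],2),'pos',p.round(1),'yaw',y.round(2),'w',round(s['gripper_width'],1),'F',s['contact_force'].round(2),'tilt',R[:,2].round(4),'j',s['joints'].round(2))
    print('delta tool cm',(R.T@(np.array(t)-p)/10).round(3),'turn',round(-dy,2))
if __name__=='__main__':
    a=list(map(float,sys.argv[1:]));rel(a[:3],a[3])
E
python3 go.py 601.3 -262.5 150 176.3
```

```text
t 0.1 pos [ 203.4 -590.4  230.3] yaw 109.0 w 85.3 F [-0.91 -0.27 -0.02] tilt [-8.0e-04  1.8e-03 -1.0e+00] j [-0.98  0.39  0.01 -0.   -1.19 -0.26]
delta tool cm [-48.297  18.033   8.061] turn -67.3
```

Emit:
servo_tool:
  rows:
    - {"fingers": 8.54,"x": 0,"y": 0,"z": 0,"turn": -6.7}
    - {"fingers": 8.54,"x": 0,"y": 0,"z": 0,"turn": -6.7}
    - {"fingers": 8.54,"x": 0,"y": 0,"z": 0,"turn": -6.7}
    - {"fingers": 8.54,"x": 0,"y": 0,"z": 0,"turn": -6.7}
    - {"fingers": 8.54,"x": 0,"y": 0,"z": 0,"turn": -6.7}
    - {"fingers": 8.54,"x": 0,"y": 0,"z": 0,"turn": -6.7}
    - {"fingers": 8.54,"x": 0,"y": 0,"z": 0,"turn": -6.7}
    - {"fingers": 8.54,"x": 0,"y": 0,"z": 0,"turn": -6.7}
    - {"fingers": 8.54,"x": 0,"y": 0,"z": 0,"turn": -6.7}
    - {"fingers": 8.54,"x": 0,"y": 0,"z": 0,"turn": -6.7}

```text
clock: 0.93
position: [203.5, -590.6, 230.6]
ee_rot: [-0.684, 0.729, 0.001, 0.0]
contact_force: [-0.2, 0.7, -0.0]
gripper_width: 85.3
```

```bash
python3 go.py 601.3 -262.5 150 176.3
```

```text
t 0.93 pos [ 203.5 -590.6  230.6] yaw 176.34 w 85.3 F [-0.15  0.66 -0.02] tilt [-5.0e-04  1.2e-03 -1.0e+00] j [-0.98  0.39  0.01 -0.   -1.19  0.92]
delta tool cm [-35.271 -37.607   8.086] turn 0.04
```

Emit:
servo_tool:
  rows:
    - {"fingers": 8.54,"x": -1.3,"y": -1.4,"z": 0,"turn": 0}
    - {"fingers": 8.54,"x": -2.4,"y": -2.6,"z": 0,"turn": 0}
    - {"fingers": 8.54,"x": -2.4,"y": -2.6,"z": 0,"turn": 0}
    - {"fingers": 8.54,"x": -2.4,"y": -2.6,"z": 0,"turn": 0}
    - {"fingers": 8.54,"x": -2.4,"y": -2.6,"z": 0,"turn": 0}
    - {"fingers": 8.54,"x": -2.4,"y": -2.6,"z": 0,"turn": 0}
    - {"fingers": 8.54,"x": -2.4,"y": -2.6,"z": 0,"turn": 0}
    - {"fingers": 8.54,"x": -2.4,"y": -2.6,"z": 0,"turn": 0}
    - {"fingers": 8.54,"x": -2.4,"y": -2.6,"z": 0,"turn": 0}
    - {"fingers": 8.54,"x": -2.4,"y": -2.6,"z": 0,"turn": 0}

```text
clock: 1.77
position: [467.9, -378.2, 230.9]
ee_rot: [-0.682, 0.731, 0.0, -0.0]
contact_force: [-0.3, -1.2, -0.7]
gripper_width: 85.1
```

Emit:
servo_tool:
  rows:
    - {"fingers": 8.54,"x": -2.4,"y": -2.5,"z": 1,"turn": 0}
    - {"fingers": 8.54,"x": -2.4,"y": -2.5,"z": 1,"turn": 0}
    - {"fingers": 8.54,"x": -2.4,"y": -2.5,"z": 1.5,"turn": 0}
    - {"fingers": 8.54,"x": -2.4,"y": -2.5,"z": 1.5,"turn": 0}
    - {"fingers": 8.54,"x": -1.8,"y": -1.9,"z": 1,"turn": 0}
    - {"fingers": 8.54,"x": -0.9,"y": -1.0,"z": 0.5,"turn": 0}
    - {"fingers": 8.54,"x": 0,"y": 0,"z": 0,"turn": 0}
    - {"fingers": 8.54,"x": 0,"y": 0,"z": 0,"turn": 0}

```text
clock: 2.43
position: [604.1, -265.7, 165.6]
ee_rot: [-0.682, 0.731, 0.001, -0.001]
contact_force: [-0.6, 0.2, 0.3]
gripper_width: 85.5
```

```bash
python3 go.py 601.3 -262.5 17 176.3; python3 - <<'E'
from h import *
for n,b in(('top',(350,130,450,220)),('side',(300,120,400,200))):
    im,d=arm.get_image(n);crop(im,*b,6,f'pics/{n}1.png')
E
```

```text
t 2.43 pos [ 604.1 -265.7  165.6] yaw 176.06 w 85.5 F [-0.62  0.23  0.3 ] tilt [-1.7e-03  2.0e-04 -1.0e+00] j [-0.17  0.49  0.01  0.   -1.09  0.1 ]
delta tool cm [-0.298  0.272 14.861] turn -0.24
```

View pics/top1.png

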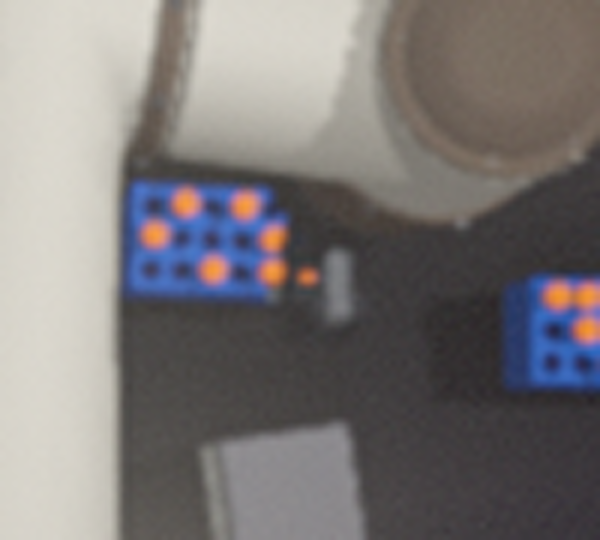

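View pics/side1.png

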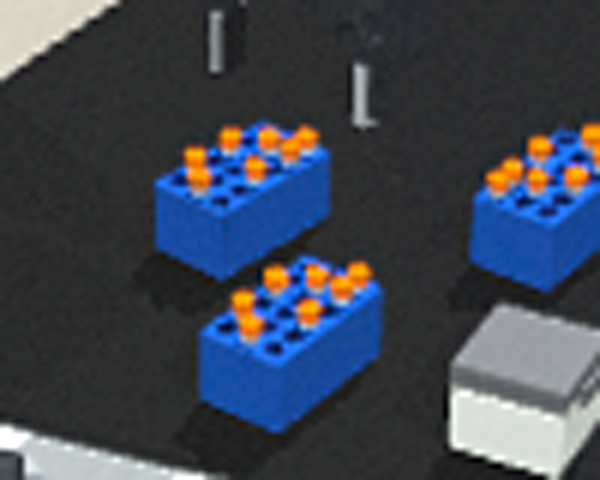

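The side crop (side1.png) shows the target rack clear between the fingers' lines, with its top face spanning crop (200,330) to (382,290). I'll cross-check the top-camera estimate in the side view.

```bash
python3 - <<'E'
from h import *
im=cv2.imread('pics/side1.png')
a=np.radians(-3.7);R=np.array([[np.cos(a),-np.sin(a)],[np.sin(a),np.cos(a)]]);c=np.array([601.3,-262.5])
for z in(0,48):
  P=[ (proj('side',[*(c+R@np.array([sx*28,sy*50])),z])-[300,120]+.5)*6-.5 for sx,sy in((1,1),(-1,1),(-1,-1),(1,-1))]
  cv2.polylines(im,[np.int32(np.round(P))],True,(0,255,0),1)
cv2.imwrite('pics/ov.png',im)
E
```

```text
(no output)
```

View pics/ov.png

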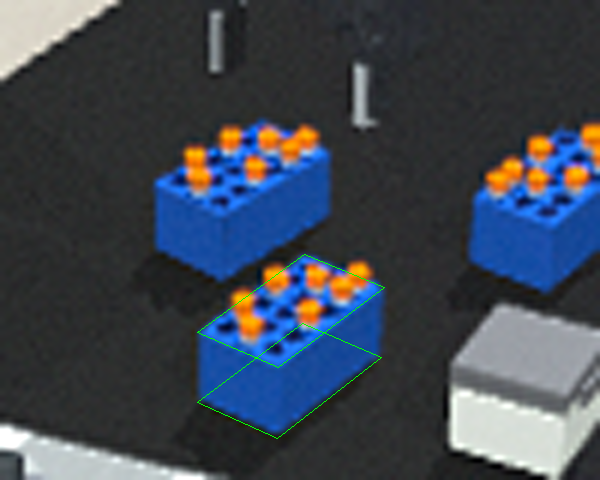

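Emit:
servo_tool:
  rows:
    - {"fingers": 8.54,"x": -0.3,"y": 0.27,"z": 1.5,"turn": -0.2}
    - {"fingers": 8.54,"x": 0,"y": 0,"z": 2.5,"turn": 0}
    - {"fingers": 8.54,"x": 0,"y": 0,"z": 3,"turn": 0}
    - {"fingers": 8.54,"x": 0,"y": 0,"z": 3,"turn": 0}
    - {"fingers": 8.54,"x": 0,"y": 0,"z": 2.5,"turn": 0}
    - {"fingers": 8.54,"x": 0,"y": 0,"z": 1.5,"turn": 0}
    - {"fingers": 8.54,"x": 0,"y": 0,"z": 0.7,"turn": 0}
    - {"fingers": 8.54,"x": 0,"y": 0,"z": 0.3,"turn": 0}
    - {"fingers": 8.54,"x": 0,"y": 0,"z": 0,"turn": 0}
    - {"fingers": 8.54,"x": 0,"y": 0,"z": 0,"turn": 0}

```text
clock: 3.37
position: [602.5, -263.5, 18.0]
ee_rot: [-0.683, 0.73, -0.001, 0.001]
contact_force: [-0.5, 0.5, -0.3]
gripper_width: 85.6
```

```bash
python3 go.py 601.3 -262.5 14 176.3
```

```text
t 3.37 pos [ 602.5 -263.5   18. ] yaw 176.19 w 85.6 F [-0.49  0.48 -0.26] tilt [ 2.7e-03 -8.0e-04 -1.0e+00] j [-0.17  0.64 -0.14  0.   -0.78  0.1 ]
delta tool cm [-0.094  0.127  0.397] turn -0.11
```

Emit:
servo_tool:
  rows:
    - {"fingers": 7,"x": 0,"y": 0,"z": 0.3,"turn": 0}
    - {"fingers": 6,"x": 0,"y": 0,"z": 0,"turn": 0}
    - {"fingers": 5,"x": 0,"y": 0,"z": 0,"turn": 0}
    - {"fingers": 5,"x": 0,"y": 0,"z": 0,"turn": 0}
    - {"fingers": 5,"x": 0,"y": 0,"z": 0,"turn": 0}
    - {"fingers": 5,"x": 0,"y": 0,"z": 0,"turn": 0}
    - {"fingers": 5,"x": 0,"y": 0,"z": 0,"turn": 0}
    - {"fingers": 5,"x": 0,"y": 0,"z": 0,"turn": 0}
    - {"fingers": 5,"x": 0,"y": 0,"z": 0,"turn": 0}

```text
clock: 4.12
position: [602.1, -262.8, 14.3]
ee_rot: [-0.683, 0.73, -0.0, 0.0]
contact_force: [-0.6, 1.1, 6.1]
gripper_width: 55.1
```

```bash
for i in 1 2 3; do python3 go.py 601.3 -262.5 14 176.3; done
```

```text
t 4.12 pos [ 602.1 -262.8   14.3] yaw 176.23 w 55.1 F [-0.6   1.11  6.12] tilt [ 9.e-04 -4.e-04 -1.e+00] j [-0.17  0.65 -0.14  0.   -0.78  0.1 ]
delta tool cm [-0.026  0.086  0.032] turn -0.07
t 4.12 pos [ 602.1 -262.8   14.3] yaw 176.23 w 55.1 F [-0.6   1.11  6.12] tilt [ 9.e-04 -4.e-04 -1.e+00] j [-0.17  0.65 -0.14  0.   -0.78  0.1 ]
delta tool cm [-0.026  0.086  0.032] turn -0.07
t 4.12 pos [ 602.1 -262.8   14.3] yaw 176.23 w 55.1 F [-0.6   1.11  6.12] tilt [ 9.e-04 -4.e-04 -1.e+00] j [-0.17  0.65 -0.14  0.   -0.78  0.1 ]
delta tool cm [-0.026  0.086  0.032] turn -0.07
```

Gripped at 55 mm, which fits the 56 mm width. Lift.

Emit:
servo_tool:
  rows:
    - {"fingers": 5,"x": 0,"y": 0,"z": -0.5,"turn": 0}
    - {"fingers": 5,"x": 0,"y": 0,"z": -1.2,"turn": 0}
    - {"fingers": 5,"x": 0,"y": 0,"z": -2.2,"turn": 0}
    - {"fingers": 5,"x": 0,"y": 0,"z": -3,"turn": 0}
    - {"fingers": 5,"x": 0,"y": 0,"z": -3,"turn": 0}
    - {"fingers": 5,"x": 0,"y": 0,"z": -3,"turn": 0}
    - {"fingers": 5,"x": 0,"y": 0,"z": -3,"turn": 0}
    - {"fingers": 5,"x": 0,"y": 0,"z": -2,"turn": 0}
    - {"fingers": 5,"x": 0,"y": 0,"z": -1,"turn": 0}
    - {"fingers": 5,"x": 0,"y": 0,"z": 0,"turn": 0}

```text
clock: 4.95
position: [602.7, -263.1, 205.4]
ee_rot: [-0.683, 0.73, -0.002, 0.002]
contact_force: [0.5, 0.4, -1.8]
gripper_width: 54.9
```

```bash
python3 go.py 579.9 104.1 200 191.46; python3 - <<'E'
from h import *
im,d=arm.get_image('side');crop(im,300,90,420,190,6,f'pics/side2.png')
E
```

```text
t 4.95 pos [ 602.7 -263.1  205.4] yaw 176.22 w 54.9 F [ 0.51  0.4  -1.8 ] tilt [ 0.0053 -0.0012 -1.    ] j [-0.17  0.45  0.05  0.   -1.16  0.1 ]
delta tool cm [-36.487   4.701   0.481] turn -15.24
```

View pics/side2.png

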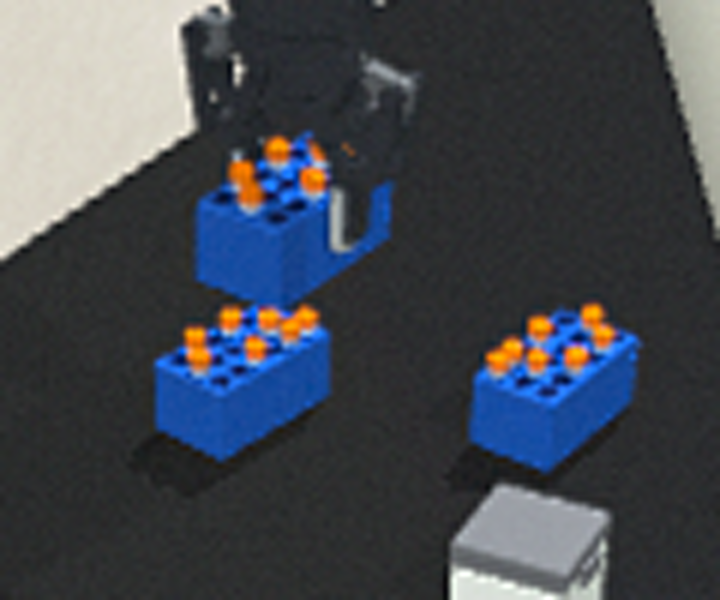

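The rack (side2.png, around (290,230)) hangs level in the jaws. Carry it over.

Emit:
servo_tool:
  rows:
    - {"fingers": 5,"x": -1,"y": 0.1,"z": 0,"turn": 0}
    - {"fingers": 5,"x": -2,"y": 0.2,"z": 0,"turn": 0}
    - {"fingers": 5,"x": -3,"y": 0.3,"z": 0,"turn": 0}
    - {"fingers": 5,"x": -3.5,"y": 0.5,"z": 0,"turn": 0}
    - {"fingers": 5,"x": -3.5,"y": 0.5,"z": 0,"turn": 0}
    - {"fingers": 5,"x": -3.5,"y": 0.5,"z": 0,"turn": 0}
    - {"fingers": 5,"x": -3.5,"y": 0.5,"z": 0,"turn": 0}
    - {"fingers": 5,"x": -3.5,"y": 0.5,"z": 0,"turn": 0}
    - {"fingers": 5,"x": -3.5,"y": 0.5,"z": 0,"turn": 0}
    - {"fingers": 5,"x": -3,"y": 0.4,"z": 0,"turn": 0}

```text
clock: 5.83
position: [579.6, 41.7, 199.8]
ee_rot: [-0.684, 0.73, 0.001, -0.002]
contact_force: [0.2, -0.5, -2.3]
gripper_width: 55.2
```

Emit:
servo_tool:
  rows:
    - {"fingers": 5,"x": -2.5,"y": 0.3,"z": 0,"turn": 0}
    - {"fingers": 5,"x": -1.7,"y": 0.2,"z": 0,"turn": 0}
    - {"fingers": 5,"x": -1,"y": 0.1,"z": 0,"turn": 0}
    - {"fingers": 5,"x": -0.3,"y": 0,"z": 0,"turn": -1.2}
    - {"fingers": 5,"x": 0,"y": 0,"z": 0,"turn": -3.5}
    - {"fingers": 5,"x": 0,"y": 0,"z": 0,"turn": -4}
    - {"fingers": 5,"x": 0,"y": 0,"z": 0,"turn": -4}
    - {"fingers": 5,"x": 0,"y": 0,"z": 0,"turn": -2.5}
    - {"fingers": 5,"x": 0,"y": 0,"z": 0,"turn": 0}
    - {"fingers": 5,"x": 0,"y": 0,"z": 0,"turn": 0}

```text
clock: 6.67
position: [578.9, 93.6, 201.5]
ee_rot: [0.773, -0.634, -0.0, 0.001]
contact_force: [-0.6, 0.1, -2.4]
gripper_width: 55.4
```

```bash
python3 go.py 579.9 104.1 160 191.46; python3 - <<'E'
from h import *
im,d=arm.get_image('side');crop(im,205,130,355,255,5,f'pics/side3.png')
im,d=arm.get_image('top');crop(im,200,102,340,216,5,f'pics/top3.png')
E
```

```text
t 6.67 pos [578.9  93.6 201.5] yaw -168.69 w 55.4 F [-0.55  0.09 -2.39] tilt [-1.6e-03 -6.0e-04 -1.0e+00] j [ 0.44  0.34 -0.13 -0.   -1.1  -0.24]
delta tool cm [-1.011 -0.311  4.151] turn -0.15
```

View pics/side3.png

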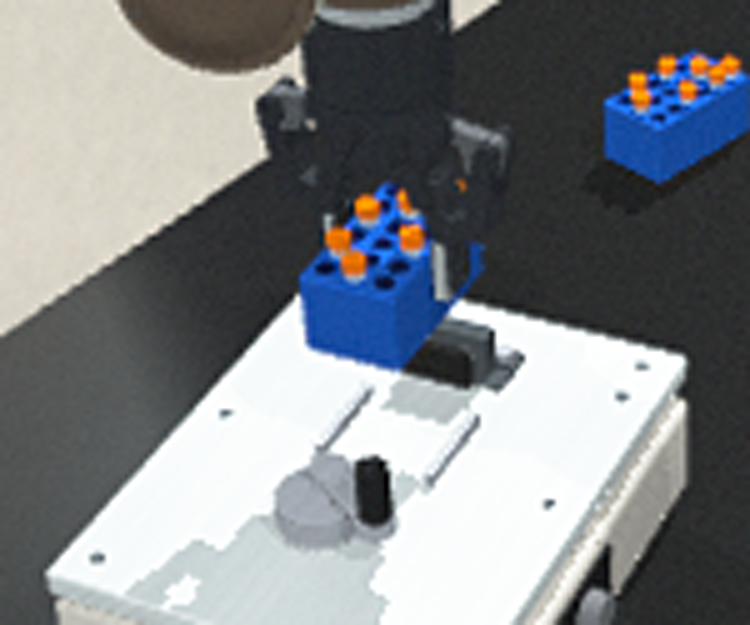

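View pics/top3.png

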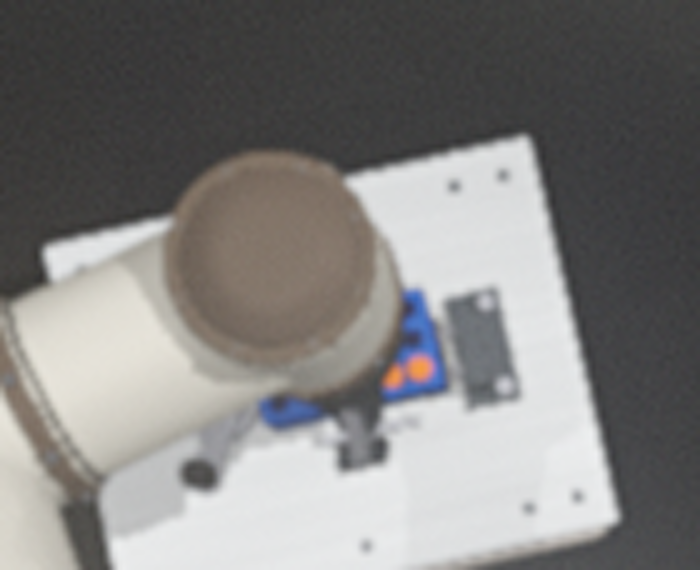

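The rack is over the deck, squared and still short of the nest. I'll measure the stop face before lowering.

```bash
python3 - <<'E'
from pose import *
C=np.array([577.6,115.4]);th=.2
Rm=np.array([[np.cos(th),np.sin(th)],[-np.sin(th),np.cos(th)]])
for n,c,Z,q in[('side',c3,130,(405,136)),('side',c3,130,(475,153)),('side',c3,106,(401,166)),('side',c3,106,(472,188)),('top',c2,130,(428,223)),('top',c2,130,(442,290)),('side',c3,108,(370,187)),('side',c3,108,(478,217)),('side',c3,108,(430,285)),('side',c3,108,(317,245))]:
    print(n,Z,q,(Rm@(ray(n,*c(*q),Z)[:2]-C)).round(1))
s=cv2.imread('pics/side0.png');t=cv2.imread('pics/top0.png')
crop(s,275,185,315,215,16,'pics/stop_s.png',0);crop(t,270,155,310,190,16,'pics/stop_t.png',0)
E
```

```text
side 130 (405, 136) [ 21.3 -70.3]
side 130 (475, 153) [-22.3 -71.2]
side 106 (401, 166) [ 26.3 -71.9]
side 106 (472, 188) [-20.3 -69.1]
top 130 (428, 223) [ 18.5 -65.4]
top 130 (442, 290) [-21.9 -64.7]
side 108 (370, 187) [ 32.2 -45.5]
side 108 (478, 217) [-36.  -44.6]
side 108 (430, 285) [-37.6  17.7]
side 108 (317, 245) [34.9 11.4]
```

View pics/stop_s.png

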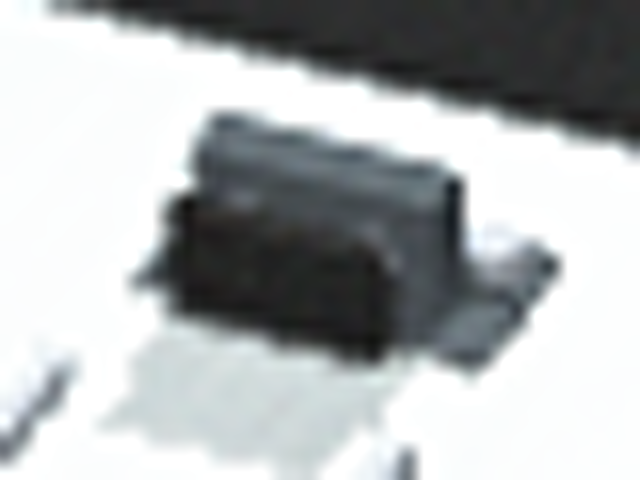

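View pics/stop_t.png

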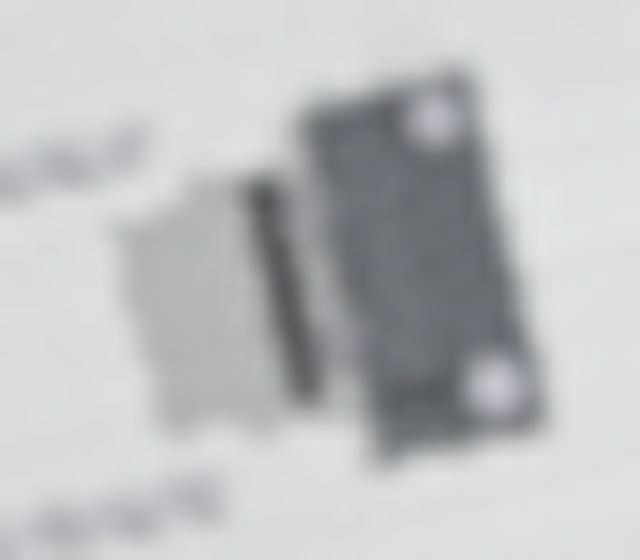

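```bash
python3 - <<'E'
from h import *
s=cv2.imread('pics/side0.png');t=cv2.imread('pics/top0.png')
C=np.array([577.6,115.4]);th=.2
c,sn=np.cos(th),np.sin(th)
def W(x,y,z): return [C[0]+c*x-sn*y,C[1]+sn*x+c*y,100+z]
for n,im,b in(('side',s,(255,185,315,245)),('top',t,(250,150,300,200))):
    k=12
    cr=cv2.resize(im[b[1]:b[3],b[0]:b[2]],None,fx=k,fy=k,interpolation=cv2.INTER_CUBIC)
    cr=cv2.convertScaleAbs(cr,alpha=1.0)
    def L(ps,col,cl=True):
        P=[((proj(n,W(*p))-[b[0],b[1]])+.5)*k-.5 for p in ps]; cv2.polylines(cr,[np.int32(np.round(P))],cl,col,1)
    for sg in(1,-1):
        for z in (0,8): L([(sg*30.5,-48,z),(sg*30.5,12,z)],(0,255,0) if z else (0,200,255),False)
    L([(-21,-68.5,6),(21,-68.5,6),(21,-68.5,30),(-21,-68.5,30)],(0,0,255))
    cv2.imwrite(f'pics/ov_{n}.png',cr[:600])
E
```

```text
(no output)
```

View pics/ov_side.png

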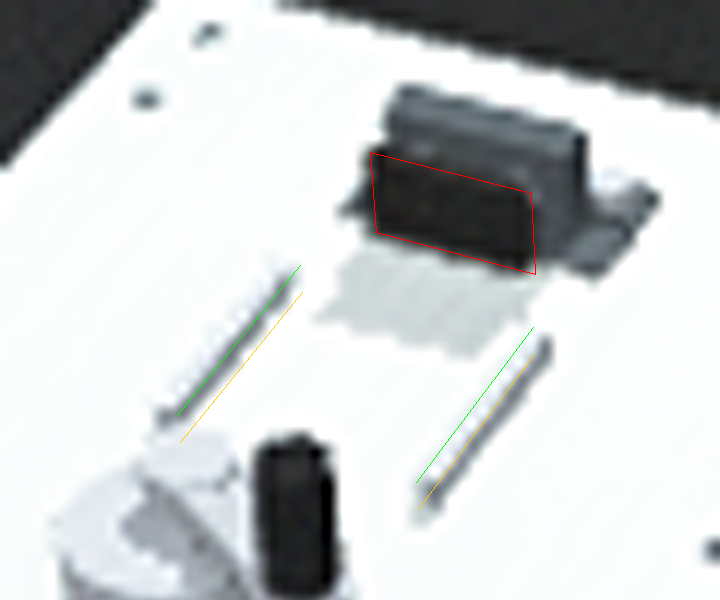

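View pics/ov_top.png

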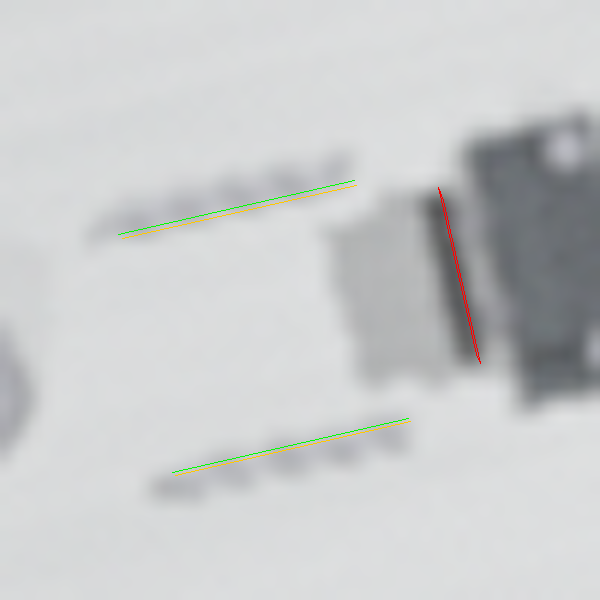

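Overlaying the model rails on the top view gives symmetric offsets (about 20 px at 12× on both sides), so the nest is well located. The stop pad face is near y = -65 in the top view. The side view reads -70, but its rails also sit about 1 px off, which brings it to about -66. I'll place the rack at y ≈ -12.

Emit:
servo_tool:
  rows:
    - {"fingers": 5,"x": -0.5,"y": -0.15,"z": 0,"turn": -0.15}
    - {"fingers": 5,"x": -0.46,"y": -0.16,"z": 0,"turn": 0}
    - {"fingers": 5,"x": 0,"y": 0,"z": 1,"turn": 0}
    - {"fingers": 5,"x": 0,"y": 0,"z": 2,"turn": 0}
    - {"fingers": 5,"x": 0,"y": 0,"z": 2,"turn": 0}
    - {"fingers": 5,"x": 0,"y": 0,"z": 1,"turn": 0}
    - {"fingers": 5,"x": 0,"y": 0,"z": 0.5,"turn": 0}
    - {"fingers": 5,"x": 0,"y": 0,"z": 0,"turn": 0}
    - {"fingers": 5,"x": 0,"y": 0,"z": 0,"turn": 0}

```text
clock: 7.52
position: [580.9, 104.7, 137.7]
ee_rot: [0.775, -0.632, 0.0, -0.0]
contact_force: [-0.3, -0.1, -1.8]
gripper_width: 55.2
```

```bash
python3 go.py 580 103.6 114 191.46; python3 - <<'E'
from h import *
im,d=arm.get_image('side');crop(im,245,150,345,235,7,f'pics/side4.png')
E
```

```text
t 7.52 pos [580.9 104.7 137.7] yaw -168.42 w 55.2 F [-0.3  -0.13 -1.83] tilt [ 9.e-04 -1.e-04 -1.e+00] j [ 0.45  0.41 -0.21  0.   -0.95 -0.25]
delta tool cm [0.085 0.115 2.374] turn 0.12
```

View pics/side4.png

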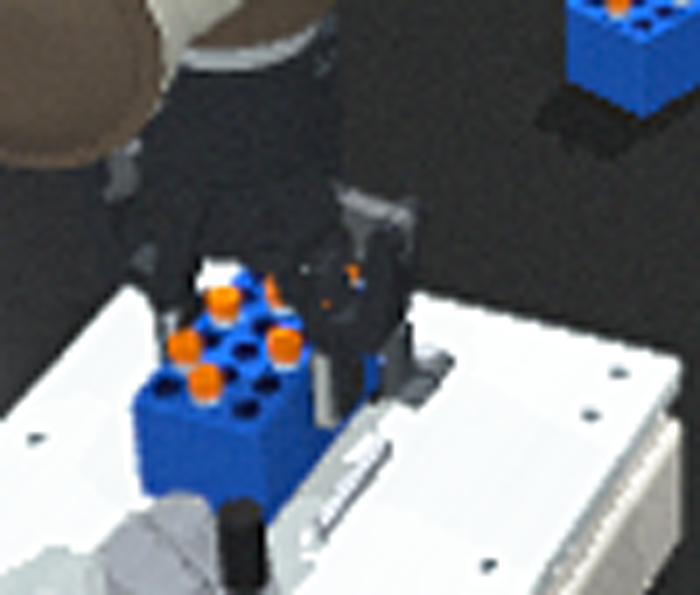

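The rack is aligned between the rails, about 23 mm up. I'll correct by about 1 mm, then lower gently.

Emit:
servo_tool:
  rows:
    - {"fingers": 5,"x": 0.08,"y": 0.1,"z": 0.3,"turn": 0.1}
    - {"fingers": 5,"x": 0,"y": 0,"z": 0.5,"turn": 0}
    - {"fingers": 5,"x": 0,"y": 0,"z": 0.5,"turn": 0}
    - {"fingers": 5,"x": 0,"y": 0,"z": 0.3,"turn": 0}
    - {"fingers": 5,"x": 0,"y": 0,"z": 0.2,"turn": 0}
    - {"fingers": 5,"x": 0,"y": 0,"z": 0.1,"turn": 0}
    - {"fingers": 5,"x": 0,"y": 0,"z": 0.1,"turn": 0}
    - {"fingers": 5,"x": 0,"y": 0,"z": 0,"turn": 0}
    - {"fingers": 5,"x": 0,"y": 0,"z": 0,"turn": 0}

```text
clock: 8.32
position: [579.7, 103.5, 117.4]
ee_rot: [0.774, -0.633, 0.0, -0.0]
contact_force: [0.0, 0.8, -2.3]
gripper_width: 55.2
```

```bash
python3 go.py 580 103.6 114 191.46
```

```text
t 8.32 pos [579.7 103.5 117.4] yaw -168.54 w 55.2 F [ 0.03  0.81 -2.34] tilt [ 2.e-04  0.e+00 -1.e+00] j [ 0.45  0.43 -0.24  0.   -0.91 -0.25]
delta tool cm [ 0.001 -0.032  0.34 ] turn 0.0
```

Emit:
servo_tool:
  rows:
    - {"fingers": 5,"x": 0,"y": 0,"z": 0.1,"turn": 0}
    - {"fingers": 5,"x": 0,"y": 0,"z": 0.1,"turn": 0}
    - {"fingers": 5,"x": 0,"y": 0,"z": 0,"turn": 0}
    - {"fingers": 5,"x": 0,"y": 0,"z": 0,"turn": 0}

```text
clock: 8.65
position: [579.5, 103.5, 115.3]
ee_rot: [0.774, -0.633, -0.0, 0.0]
contact_force: [-0.6, 1.2, -2.0]
gripper_width: 55.2
```

Emit:
servo_tool:
  rows:
    - {"fingers": 5,"x": 0,"y": 0,"z": 0.05,"turn": 0}
    - {"fingers": 5,"x": 0,"y": 0,"z": 0.05,"turn": 0}
    - {"fingers": 5,"x": 0,"y": 0,"z": 0,"turn": 0}
    - {"fingers": 5,"x": 0,"y": 0,"z": 0,"turn": 0}

```text
clock: 8.98
position: [579.6, 103.5, 114.3]
ee_rot: [0.774, -0.633, 0.0, -0.0]
contact_force: [-0.2, -0.0, -2.3]
gripper_width: 55.4
```

Emit:
servo_tool:
  rows:
    - {"fingers": 5,"x": 0,"y": 0,"z": 0.05,"turn": 0}
    - {"fingers": 5,"x": 0,"y": 0,"z": 0.05,"turn": 0}
    - {"fingers": 5,"x": 0,"y": 0,"z": 0,"turn": 0}
    - {"fingers": 5,"x": 0,"y": 0,"z": 0,"turn": 0}

```text
clock: 9.32
position: [579.6, 103.5, 114.3]
ee_rot: [0.774, -0.633, 0.0, -0.0]
contact_force: [-2.3, -0.1, 5.2]
gripper_width: 55.3
```

Touchdown: Fz went from -2 to +5 N at z = 114.3. Release.

Emit:
servo_tool:
  rows:
    - {"fingers": 5.7,"x": 0,"y": 0,"z": -0.05,"turn": 0}
    - {"fingers": 6.2,"x": 0,"y": 0,"z": 0,"turn": 0}
    - {"fingers": 7,"x": 0,"y": 0,"z": 0,"turn": 0}
    - {"fingers": 7.5,"x": 0,"y": 0,"z": 0,"turn": 0}
    - {"fingers": 7.5,"x": 0,"y": 0,"z": 0,"turn": 0}
    - {"fingers": 7.5,"x": 0,"y": 0,"z": 0,"turn": 0}
    - {"fingers": 7.5,"x": 0,"y": 0,"z": -0.5,"turn": 0}
    - {"fingers": 7.5,"x": 0,"y": 0,"z": -1.5,"turn": 0}
    - {"fingers": 7.5,"x": 0,"y": 0,"z": -2,"turn": 0}
    - {"fingers": 7.5,"x": 0,"y": 0,"z": -2,"turn": 0}

```text
clock: 10.15
position: [579.3, 103.4, 174.4]
ee_rot: [0.774, -0.633, -0.0, 0.001]
contact_force: [0.2, -0.4, 0.5]
gripper_width: 74.9
```

Emit:
servo_tool:
  rows:
    - {"fingers": 7.5,"x": 0,"y": 0,"z": -2.5,"turn": 0}
    - {"fingers": 6,"x": 0,"y": 0,"z": -2.5,"turn": 0}
    - {"fingers": 5,"x": 0,"y": 0,"z": -2.5,"turn": 0}
    - {"fingers": 4,"x": 0,"y": 0,"z": -2,"turn": 0}
    - {"fingers": 4,"x": 0,"y": 0,"z": -1,"turn": 0}
    - {"fingers": 4,"x": 0,"y": 0,"z": 0,"turn": 0}

```text
clock: 10.65
position: [580.7, 103.8, 281.8]
ee_rot: [0.774, -0.633, 0.002, -0.003]
contact_force: [0.5, 0.2, 0.6]
gripper_width: 40.2
```

```bash
python3 go.py 522 182 200 252; python3 - <<'E'
from h import *
im,d=arm.get_image('side');cv2.imwrite('pics/side5_full.png',im[:,:,::-1]);crop(im,245,150,345,235,7,f'pics/side5.png')
im,d=arm.get_image('top');crop(im,200,122,330,236,6,f'pics/top5.png')
E
```

```text
t 10.65 pos [580.7 103.8 281.8] yaw -168.53 w 40.2 F [0.46 0.24 0.59] tilt [ 0.0056  0.002  -1.    ] j [ 0.45  0.29 -0.    0.   -1.27 -0.25]
delta tool cm [-8.819  4.242  8.167] turn -60.53
```

View pics/side5.png

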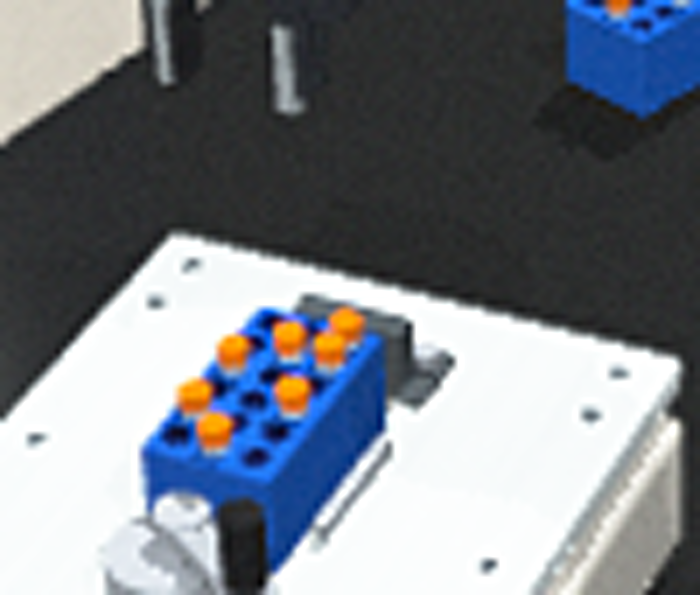

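View pics/top5.png

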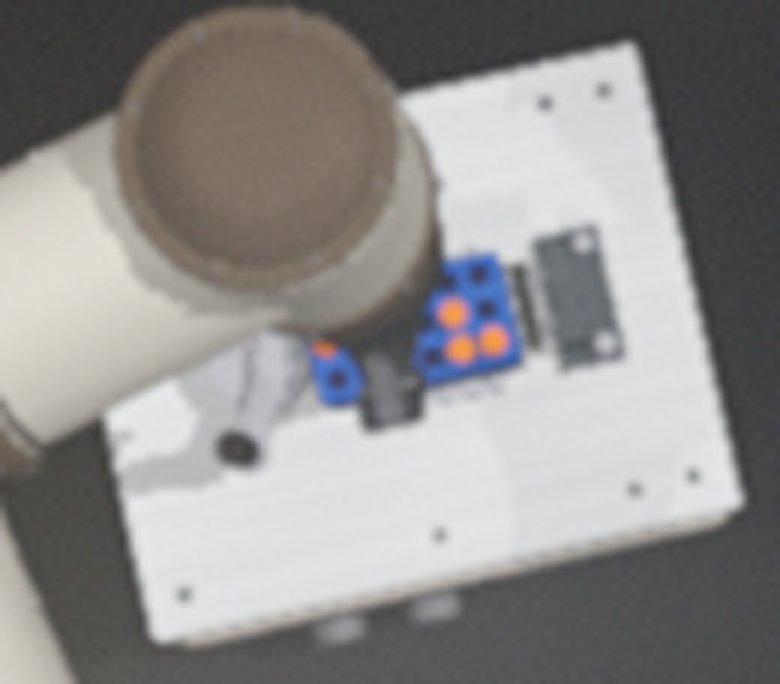

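The rack stands flat between the rails, let go, with a visible gap to the pad (top5, around x = 522). Now I'll turn the tool so the jaws lie tangential to the crank's path.

Emit:
servo_tool:
  rows:
    - {"fingers": 4,"x": 0,"y": 0,"z": 0,"turn": -6}
    - {"fingers": 4,"x": 0,"y": 0,"z": 0,"turn": -6.5}
    - {"fingers": 4,"x": 0,"y": 0,"z": 0,"turn": -7}
    - {"fingers": 4,"x": 0,"y": 0,"z": 0,"turn": -7}
    - {"fingers": 4,"x": 0,"y": 0,"z": 0,"turn": -7}
    - {"fingers": 4,"x": 0,"y": 0,"z": 0,"turn": -7}
    - {"fingers": 4,"x": 0,"y": 0,"z": 0,"turn": -7}
    - {"fingers": 4,"x": 0,"y": 0,"z": 0,"turn": -7}
    - {"fingers": 4,"x": 0,"y": 0,"z": 0,"turn": -6}
    - {"fingers": 4,"x": 0,"y": 0,"z": 0,"turn": 0}

```text
clock: 11.58
position: [578.7, 103.3, 276.4]
ee_rot: [0.988, -0.156, -0.002, 0.001]
contact_force: [-0.0, -0.3, -0.6]
gripper_width: 40.3
```

```bash
python3 go.py 520.9 183.8 200 252; python3 - <<'E'
from h import *
im,d=arm.get_image('top');crop(im,200,122,330,236,6,f'pics/top6.png')
E
```

```text
t 11.58 pos [578.7 103.3 276.4] yaw -107.95 w 40.3 F [-0.05 -0.28 -0.61] tilt [-0.0041 -0.0014 -1.    ] j [ 0.45  0.3  -0.01 -0.   -1.27  0.81]
delta tool cm [-7.954 -5.894  7.655] turn 0.05
```

View pics/top6.png

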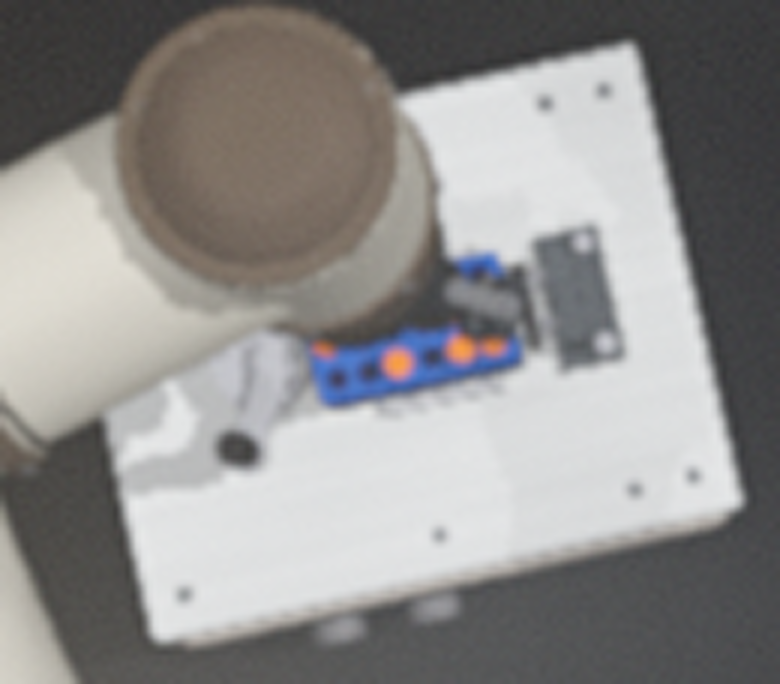

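Emit:
servo_tool:
  rows:
    - {"fingers": 4,"x": -1.2,"y": -0.9,"z": 0.5,"turn": 0}
    - {"fingers": 4,"x": -2.4,"y": -1.8,"z": 1.5,"turn": 0}
    - {"fingers": 4,"x": -2.4,"y": -1.8,"z": 2,"turn": 0}
    - {"fingers": 4,"x": -1.4,"y": -1,"z": 2,"turn": 0}
    - {"fingers": 4,"x": -0.55,"y": -0.4,"z": 1,"turn": 0}
    - {"fingers": 4,"x": 0,"y": 0,"z": 0.5,"turn": 0}
    - {"fingers": 4,"x": 0,"y": 0,"z": 0,"turn": 0}
    - {"fingers": 4,"x": 0,"y": 0,"z": 0,"turn": 0}

```text
clock: 12.3
position: [523.1, 183.8, 204.2]
ee_rot: [0.988, -0.157, 0.0, 0.0]
contact_force: [1.2, 1.1, 1.5]
gripper_width: 40.1
```

```bash
python3 go.py 520.9 183.8 141 252; python3 - <<'E'
from h import *
im,d=arm.get_image('side');crop(im,215,150,335,250,6,f'pics/side7.png')
im,d=arm.get_image('top');crop(im,200,122,330,236,6,f'pics/top7.png')
print((proj('side',[520.9,183.8,170])-[215,150]+.5)*6-.5,(proj('side',arm.read_state()['position'])-[215,150]+.5)*6-.5)
E
```

```text
t 12.3 pos [523.1 183.8 204.2] yaw -108.11 w 40.1 F [1.19 1.08 1.49] tilt [ 7.e-04 -2.e-04 -1.e+00] j [ 0.63  0.29 -0.21  0.   -1.07  0.62]
delta tool cm [-0.214  0.072  6.316] turn -0.11
[392.12371664 438.50427431] [381.67272322 371.30011846]
```

View pics/side7.png

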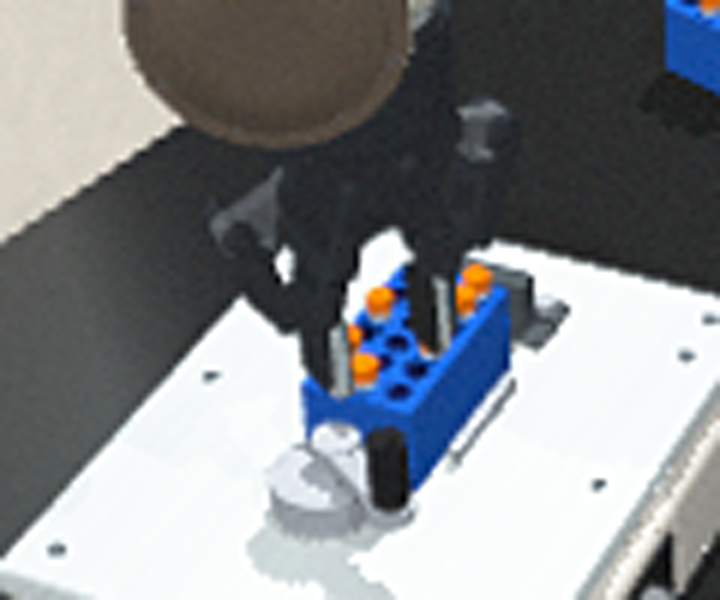

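View pics/top7.png

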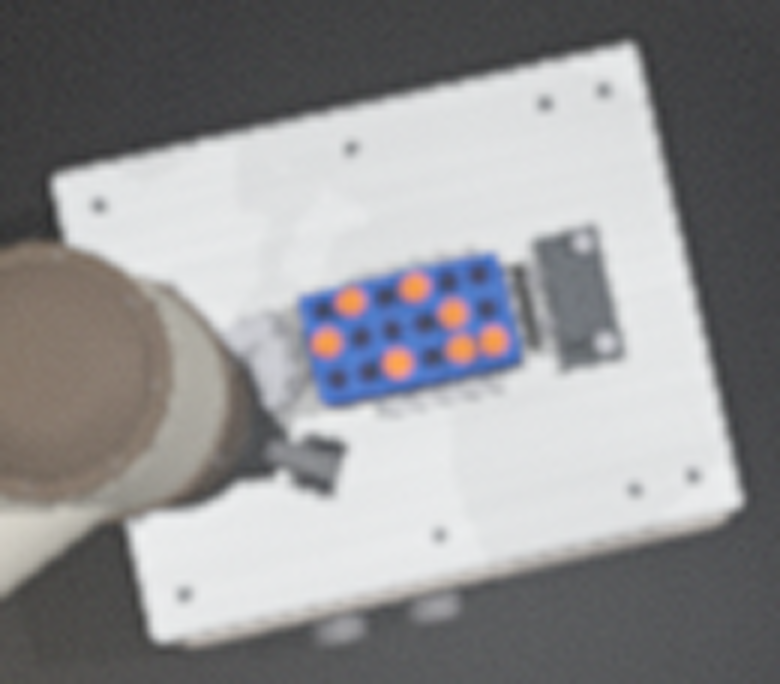

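The post top in side7 is at (388,432); my predicted position projects to (392,438), within 1 source pixel. Descend around the post with the jaws 40 mm open.

Emit:
servo_tool:
  rows:
    - {"fingers": 4,"x": -0.2,"y": 0.07,"z": 0.5,"turn": 0}
    - {"fingers": 4,"x": 0,"y": 0,"z": 1.2,"turn": 0}
    - {"fingers": 4,"x": 0,"y": 0,"z": 1.2,"turn": 0}
    - {"fingers": 4,"x": 0,"y": 0,"z": 1.2,"turn": 0}
    - {"fingers": 4,"x": 0,"y": 0,"z": 1,"turn": 0}
    - {"fingers": 4,"x": 0,"y": 0,"z": 0.6,"turn": 0}
    - {"fingers": 4,"x": 0,"y": 0,"z": 0.3,"turn": 0}
    - {"fingers": 4,"x": 0,"y": 0,"z": 0,"turn": 0}
    - {"fingers": 4,"x": 0,"y": 0,"z": 0,"turn": 0}

```text
clock: 13.15
position: [520.5, 184.3, 144.2]
ee_rot: [0.988, -0.157, 0.0, -0.0]
contact_force: [-0.7, -0.1, -0.1]
gripper_width: 39.8
```

```bash
python3 go.py 520.9 183.8 141 252; python3 - <<'E'
from h import *
F=[]
for i in range(6):
    im,d=arm.get_image('side');F.append(arm.read_state()['contact_force'])
print(np.mean(F,0),np.std(F,0))
crop(im,215,150,335,250,6,f'pics/side8.png')
E
```

```text
t 13.15 pos [520.5 184.3 144.2] yaw -108.04 w 39.8 F [-0.72 -0.12 -0.08] tilt [ 7.e-04  2.e-04 -1.e+00] j [ 0.63  0.34 -0.3   0.   -0.93  0.62]
delta tool cm [0.054 0.034 0.32 ] turn -0.04
[-0.3758575  -0.26381041 -0.13584797] [0.48948769 0.2261906  0.28216024]
```

View pics/side8.png

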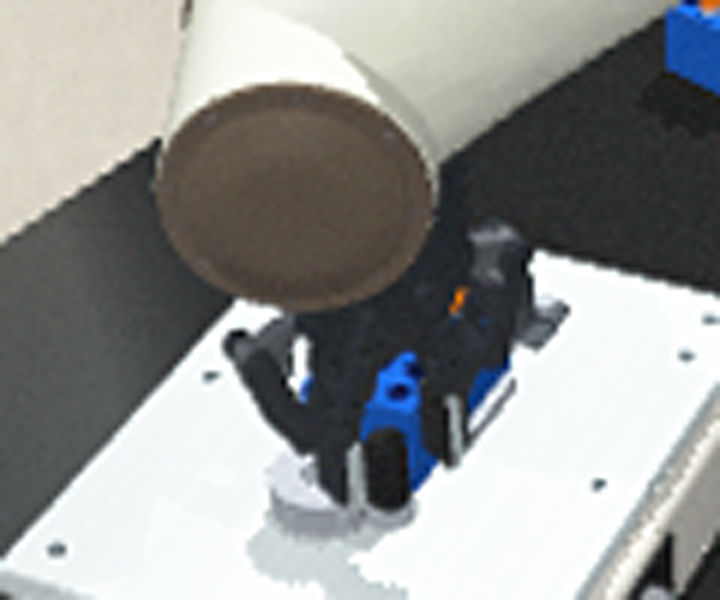

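The post sits between the fingers. Allowing for the pads' 11 mm half width, the gaps are about equal. Close to a loose 24 mm.

Emit:
servo_tool:
  rows:
    - {"fingers": 3.4,"x": 0,"y": 0,"z": 0.15,"turn": 0}
    - {"fingers": 2.9,"x": 0,"y": 0,"z": 0.15,"turn": 0}
    - {"fingers": 2.4,"x": 0,"y": 0,"z": 0,"turn": 0}
    - {"fingers": 2.3,"x": 0,"y": 0,"z": 0,"turn": 0}
    - {"fingers": 2.2,"x": 0,"y": 0,"z": 0,"turn": 0}
    - {"fingers": 2.2,"x": 0,"y": 0,"z": 0,"turn": 0}

```text
clock: 13.95
position: [520.1, 184.8, 140.7]
ee_rot: [0.988, -0.157, -0.0, -0.0]
contact_force: [-0.9, 3.2, -0.7]
gripper_width: 22.1
```

```bash
cat > st.py <<'E'
from h import *
from scipy.spatial.transform import Rotation as Ro
import sys
def st(n=6,name=None):
    F=[];Pp=[];M=[];ys=[]
    for i in range(n):
        im,d=arm.get_image('top' if i else 'side')
        if i==0 and name: crop(im,215,150,335,250,6,f'pics/{name}.png')
        s=arm.read_state();F.append(s['contact_force']);Pp.append(s['position']);M.append(s['wrist_torque'])
        R=Ro.from_quat(s['ee_rot']).as_matrix();ys.append(np.degrees(np.arctan2(R[1,1],R[0,1]))%360)
    R=Ro.from_quat(s['ee_rot']).as_matrix()
    p=np.mean(Pp,0);pv=np.array([566.7,169.3]);r=p[:2]-pv;a=np.degrees(np.arctan2(r[1],r[0]))
    rh=r/np.linalg.norm(r);tg=np.array([rh[1],-rh[0]]);f=np.mean(F,0)
    print('t %.2f'%s['clock'],'pos',p.round(1),'yaw %.1f'%np.mean(ys),'w %.1f'%s['gripper_width'],'| r %.1f ang %.1f th(jaw) %.3f'%(np.linalg.norm(r),a,np.radians(167.46-a)),'| F',f.round(2),'resist tang %.2f rad %.2f'%(-f[:2]@tg,f[:2]@rh),'sd',np.std(F,0).round(2),'Mz %.3f'%np.mean(M,0)[2])
if __name__=='__main__': st(int(sys.argv[1]),sys.argv[2] if len(sys.argv)>2 else None)
E
python3 st.py 6 side9
```

```text
t 14.25 pos [520.  184.5 140.7] yaw 252.0 w 22.3 | r 49.2 ang 162.0 th(jaw) 0.096 | F [-1.17  3.93 -1.18] resist tang -3.37 rad 2.33 sd [0.38 0.51 0.52] Mz 0.025
```

View pics/side9.png

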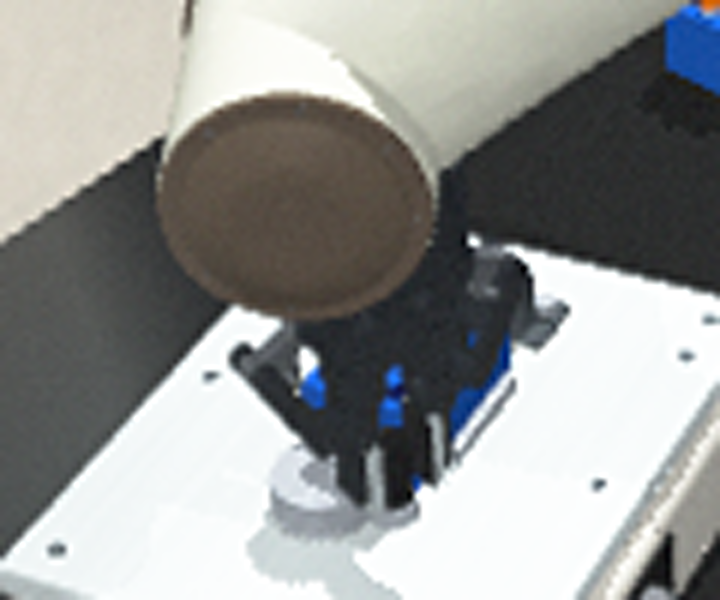

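The leading pad is touching the post lightly, so the post is about 2 mm ahead of the jaw centre. Now I'll swing it clockwise along the arc, 3° per row (y -0.25 cm).

Emit:
servo_tool:
  rows:
    - {"fingers": 2.2,"x": 0.05,"y": -0.25,"z": 0,"turn": 3}
    - {"fingers": 2.2,"x": 0.05,"y": -0.25,"z": 0,"turn": 3}
    - {"fingers": 2.2,"x": 0.01,"y": -0.25,"z": 0,"turn": 3}
    - {"fingers": 2.2,"x": 0.01,"y": -0.25,"z": 0,"turn": 3}
    - {"fingers": 2.2,"x": 0.01,"y": -0.25,"z": 0,"turn": 3}
    - {"fingers": 2.2,"x": 0.01,"y": -0.25,"z": 0,"turn": 3}
    - {"fingers": 2.2,"x": 0.01,"y": -0.25,"z": 0,"turn": 3}
    - {"fingers": 2.2,"x": 0.01,"y": -0.25,"z": 0,"turn": 3}

```text
clock: 14.92
position: [529.5, 198.6, 140.7]
ee_rot: [0.933, -0.36, -0.001, 0.003]
contact_force: [-4.3, -1.7, 2.2]
gripper_width: 21.9
```

```bash
python3 st.py 5 side10
```

```text
t 15.17 pos [530.  199.4 140.6] yaw 227.9 w 21.8 | r 47.5 ang 140.6 th(jaw) 0.468 | F [-3.94 -1.57  1.97] resist tang 3.71 rad 2.06 sd [0.51 0.46 0.45] Mz -0.029
```

View pics/side10.png

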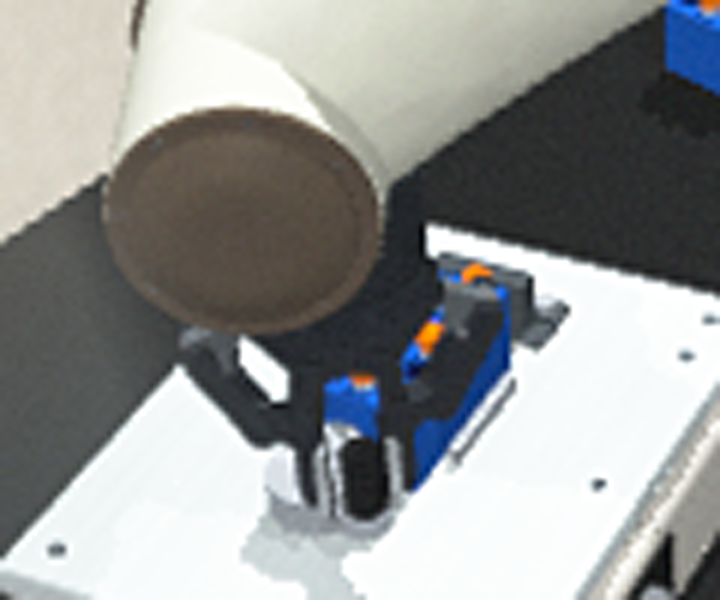

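Emit:
servo_tool:
  rows:
    - {"fingers": 2.2,"x": 0,"y": -0.25,"z": 0,"turn": 2.5}
    - {"fingers": 2.2,"x": 0,"y": -0.25,"z": 0,"turn": 2.5}
    - {"fingers": 2.2,"x": 0,"y": -0.25,"z": 0,"turn": 3}
    - {"fingers": 2.2,"x": 0,"y": -0.25,"z": 0,"turn": 3}
    - {"fingers": 2.2,"x": 0,"y": -0.25,"z": 0,"turn": 3}
    - {"fingers": 2.2,"x": 0,"y": -0.25,"z": 0,"turn": 3}

```text
clock: 15.67
position: [541.5, 210.5, 140.6]
ee_rot: [0.87, -0.494, -0.001, 0.001]
contact_force: [-4.6, 1.0, 1.4]
gripper_width: 22.0
```

```bash
python3 st.py 5 side11
```

```text
t 15.92 pos [542.  210.9 140.6] yaw 211.0 w 21.9 | r 48.4 ang 120.7 th(jaw) 0.816 | F [-3.68  0.58  0.76] resist tang 2.87 rad 2.38 sd [0.28 0.35 0.65] Mz -0.026
```

View pics/side11.png

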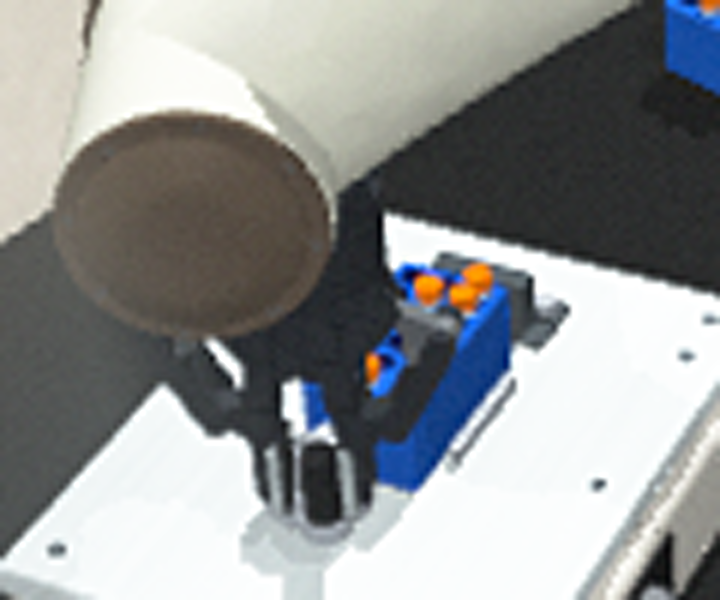

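Emit:
servo_tool:
  rows:
    - {"fingers": 2.2,"x": 0.02,"y": -0.22,"z": 0,"turn": 2.7}
    - {"fingers": 2.2,"x": 0.02,"y": -0.22,"z": 0,"turn": 2.7}
    - {"fingers": 2.2,"x": 0.02,"y": -0.22,"z": 0,"turn": 2.7}
    - {"fingers": 2.2,"x": 0.02,"y": -0.22,"z": 0,"turn": 2.7}

```text
clock: 16.25
position: [549.8, 214.3, 140.5]
ee_rot: [0.82, -0.573, -0.001, 0.0]
contact_force: [-4.3, 2.4, 2.0]
gripper_width: 22.0
```

```bash
python3 st.py 5 side12
```

```text
t 16.50 pos [550.3 214.3 140.6] yaw 200.2 w 22.0 | r 47.9 ang 110.0 th(jaw) 1.003 | F [-3.52  1.27  0.09] resist tang 2.88 rad 2.39 sd [0.84 0.57 0.84] Mz -0.028
```

Emit:
servo_tool:
  rows:
    - {"fingers": 2.2,"x": 0.01,"y": -0.2,"z": 0,"turn": 2.5}
    - {"fingers": 2.2,"x": 0.01,"y": -0.2,"z": 0,"turn": 2.5}
    - {"fingers": 2.2,"x": 0,"y": 0,"z": 0,"turn": 0}

```text
clock: 16.75
position: [554.2, 215.3, 140.6]
ee_rot: [0.794, -0.608, -0.0, 0.0]
contact_force: [-3.7, 1.6, 0.6]
gripper_width: 21.8
```

```bash
python3 st.py 6 side13
```

```text
t 17.05 pos [554.2 215.2 140.6] yaw 195.2 w 21.8 | r 47.6 ang 105.2 th(jaw) 1.086 | F [-4.1   1.68 -1.1 ] resist tang 3.52 rad 2.70 sd [0.39 0.61 0.45] Mz -0.010
```

View pics/side13.png

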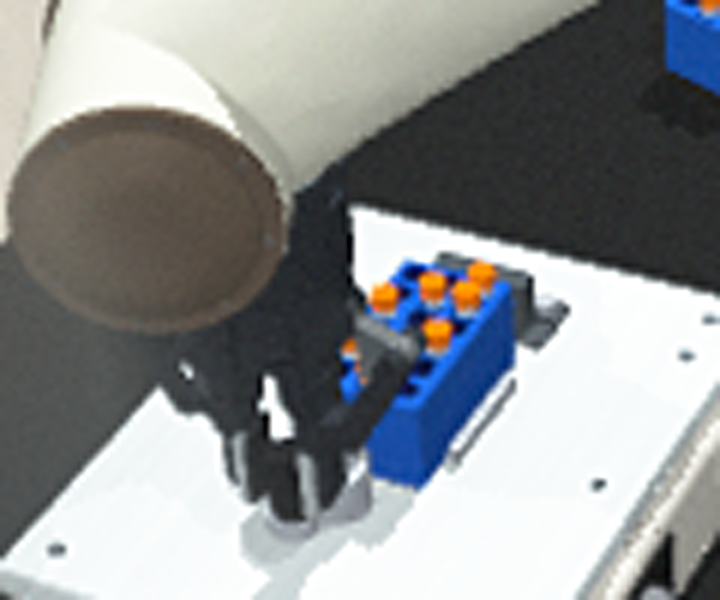

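```bash
cat > disp.py <<'E'
from h import *
import sys
def disp(name):
    ims=[arm.get_image('top')[0] for _ in range(3)]
    im=np.mean(ims,0).astype(np.uint8);np.save(f'pics/{name}.npy',im)
    crop(im,200,122,330,236,6,f'pics/{name}.png')
    a=cv2.imread('pics/top7.png');b=cv2.imread(f'pics/{name}.png')
    # use saturation-like channel: blue-minus-green picks the rack
    f=lambda x:np.float32(cv2.GaussianBlur(x,(0,0),3))
    ch=lambda x:f(np.abs(x[:,:,0].astype(np.float32)-x[:,:,2]))
    A=ch(a);B=ch(b)
    out=[]
    for (x0,y0,x1,y1) in[(425,225,545,390),(395,215,550,395)]:
        M=np.eye(2,3,dtype=np.float32)
        cc,M=cv2.findTransformECC(A[y0:y1,x0:x1],B[y0-0:y1,x0:x1],M,cv2.MOTION_TRANSLATION,(3,200,1e-6),None,5)
        d=M[:,2]/6; d0=ray('top',285,180,148);d1=ray('top',285+d[0],180+d[1],148);w=(d1-d0)[:2]
        th=.2;out.append((round(float(-np.sin(th)*w[0]+np.cos(th)*w[1]),2),round(float(np.cos(th)*w[0]+np.sin(th)*w[1]),2),round(cc,3)))
    print('rack dy,dx(shaker mm),cc',out)
if __name__=='__main__': disp(sys.argv[1])
E
python3 disp.py top13
```

```text
rack dy,dx(shaker mm),cc [(-3.09, -0.65, 0.994), (-3.01, -0.77, 0.994)]
```

View pics/top13.png

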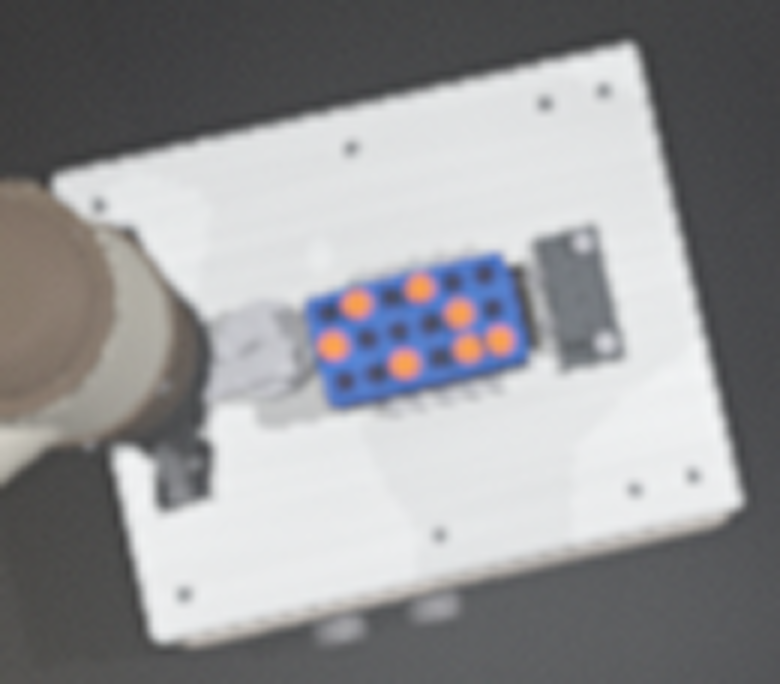

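The rack has slid 3.0 mm towards the stop and is almost at the pad. I'll continue in finer steps, watching force and displacement.

Emit:
servo_tool:
  rows:
    - {"fingers": 2.2,"x": 0,"y": -0.17,"z": 0,"turn": 2}
    - {"fingers": 2.2,"x": 0,"y": -0.17,"z": 0,"turn": 2}
    - {"fingers": 2.2,"x": 0,"y": 0,"z": 0,"turn": 0}

```text
clock: 17.45
position: [557.5, 216.0, 140.7]
ee_rot: [0.772, -0.635, -0.0, 0.0]
contact_force: [-4.5, 1.8, -2.0]
gripper_width: 22.0
```

```bash
python3 st.py 8; python3 disp.py top14
```

```text
t 17.85 pos [557.5 216.  140.7] yaw 191.2 w 22.0 | r 47.6 ang 101.1 th(jaw) 1.158 | F [-4.25  1.61 -1.53] resist tang 3.86 rad 2.40 sd [0.52 0.6  0.39] Mz -0.018
rack dy,dx(shaker mm),cc [(-3.66, -0.82, 0.994), (-3.54, -0.9, 0.994)]
```

Emit:
servo_tool:
  rows:
    - {"fingers": 2.2,"x": 0,"y": -0.17,"z": 0,"turn": 2}
    - {"fingers": 2.2,"x": 0,"y": -0.17,"z": 0,"turn": 2}
    - {"fingers": 2.2,"x": 0,"y": 0,"z": 0,"turn": 0}

```text
clock: 18.25
position: [560.7, 216.5, 140.7]
ee_rot: [0.749, -0.662, -0.0, 0.001]
contact_force: [-4.8, 1.2, -0.8]
gripper_width: 22.0
```

```bash
python3 st.py 8; python3 disp.py top15
```

```text
t 18.65 pos [560.7 216.5 140.7] yaw 187.2 w 22.1 | r 47.6 ang 97.2 th(jaw) 1.226 | F [-4.95  1.8  -2.16] resist tang 4.68 rad 2.41 sd [0.32 0.3  0.53] Mz -0.023
rack dy,dx(shaker mm),cc [(-4.29, -0.93, 0.994), (-4.28, -0.95, 0.994)]
```

Emit:
servo_tool:
  rows:
    - {"fingers": 2.2,"x": 0,"y": -0.17,"z": 0,"turn": 2}
    - {"fingers": 2.2,"x": 0,"y": -0.17,"z": 0,"turn": 2}
    - {"fingers": 2.2,"x": 0,"y": 0,"z": 0,"turn": 0}

```text
clock: 19.05
position: [563.8, 216.8, 140.7]
ee_rot: [0.726, -0.688, -0.0, 0.001]
contact_force: [-5.1, 2.0, -2.2]
gripper_width: 21.9
```

```bash
python3 st.py 8; python3 disp.py top16
```

```text
t 19.45 pos [563.8 216.8 140.7] yaw 183.2 w 21.8 | r 47.6 ang 93.5 th(jaw) 1.291 | F [-5.77  1.62 -1.77] resist tang 5.66 rad 1.97 sd [0.61 0.44 0.58] Mz -0.019
rack dy,dx(shaker mm),cc [(-4.92, -0.92, 0.993), (-4.84, -0.99, 0.993)]
```

Emit:
servo_tool:
  rows:
    - {"fingers": 2.2,"x": 0,"y": -0.17,"z": 0,"turn": 2}
    - {"fingers": 2.2,"x": 0,"y": -0.17,"z": 0,"turn": 2}
    - {"fingers": 2.2,"x": 0,"y": 0,"z": 0,"turn": 0}

```text
clock: 19.85
position: [566.9, 216.9, 140.6]
ee_rot: [-0.701, 0.713, 0.001, -0.001]
contact_force: [-6.5, 1.7, -0.3]
gripper_width: 22.1
```

```bash
python3 st.py 10 side17; python3 disp.py top17
```

```text
t 20.35 pos [566.9 216.9 140.7] yaw 179.2 w 21.8 | r 47.6 ang 89.8 th(jaw) 1.356 | F [-6.23  1.61 -0.63] resist tang 6.23 rad 1.58 sd [0.5  0.48 0.35] Mz -0.010
rack dy,dx(shaker mm),cc [(-5.52, -0.86, 0.995), (-5.39, -0.93, 0.994)]
```

View pics/top17.png

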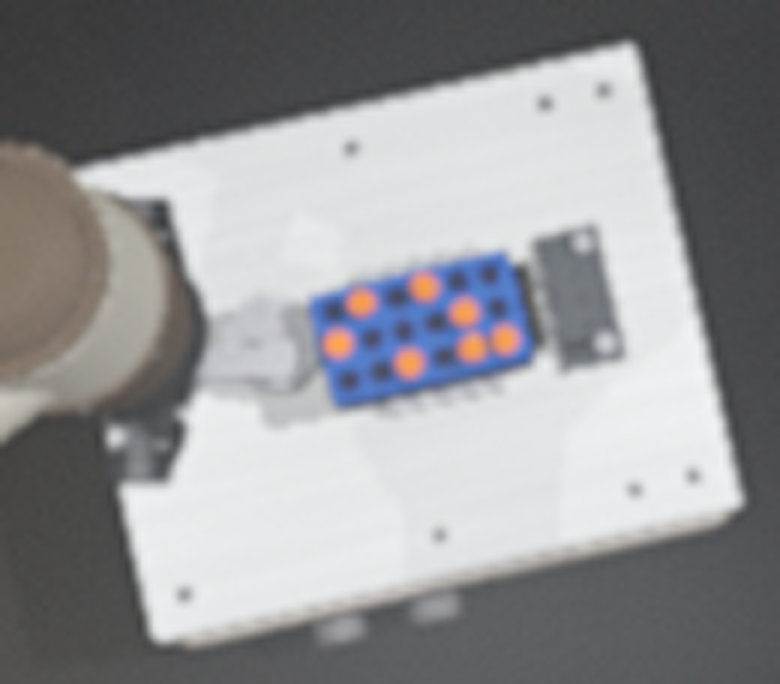

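View pics/side17.png

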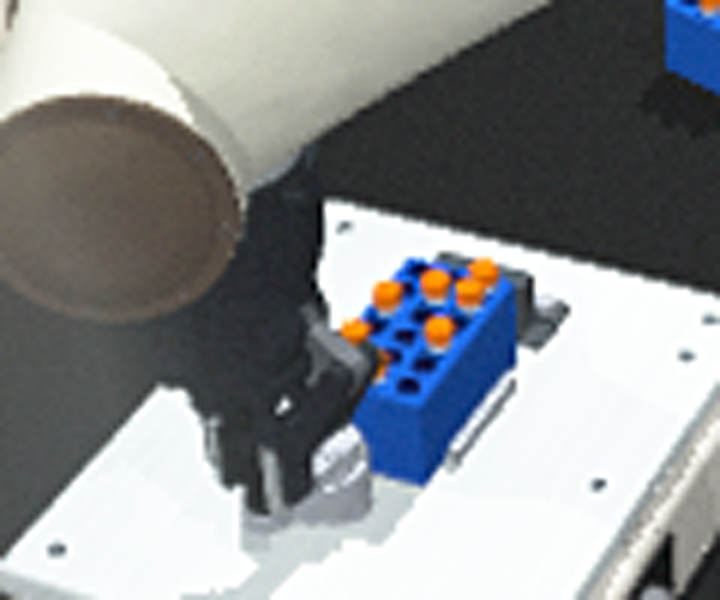

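Loading is clear: the tangential force rises 2.9 → 6.2 N, about 3.3 N over free, giving an estimate of 10–11 N. Since the slope began, the rack has moved about 2 mm onto the pad, so the two agree. One small nudge, then open the jaws and rise.

Emit:
servo_tool:
  rows:
    - {"fingers": 2.2,"x": 0,"y": -0.12,"z": 0,"turn": 1.5}
    - {"fingers": 2.2,"x": 0,"y": 0,"z": 0,"turn": 0}
    - {"fingers": 2.2,"x": 0,"y": 0,"z": 0,"turn": 0}

```text
clock: 20.75
position: [567.8, 216.9, 140.7]
ee_rot: [-0.692, 0.721, 0.001, -0.001]
contact_force: [-7.5, 1.7, 0.3]
gripper_width: 22.0
```

```bash
python3 st.py 10; python3 disp.py top18
```

```text
t 21.25 pos [567.8 216.9 140.6] yaw 177.7 w 21.9 | r 47.6 ang 88.7 th(jaw) 1.375 | F [-6.94  1.91 -0.47] resist tang 6.98 rad 1.74 sd [0.47 0.57 0.47] Mz -0.001
rack dy,dx(shaker mm),cc [(-5.71, -0.89, 0.995), (-5.6, -0.96, 0.995)]
```

Emit:
servo_tool:
  rows:
    - {"fingers": 2.6,"x": 0,"y": 0,"z": 0,"turn": 0}
    - {"fingers": 3.2,"x": 0,"y": 0,"z": 0,"turn": 0}
    - {"fingers": 4,"x": 0,"y": 0,"z": 0,"turn": 0}
    - {"fingers": 4,"x": 0,"y": 0,"z": 0,"turn": 0}
    - {"fingers": 4,"x": 0,"y": 0,"z": 0,"turn": 0}
    - {"fingers": 4,"x": 0,"y": 0,"z": 0,"turn": 0}

```text
clock: 21.9
position: [569.5, 217.1, 141.1]
ee_rot: [-0.692, 0.721, -0.0, 0.001]
contact_force: [0.4, -0.3, -0.1]
gripper_width: 40.2
```

```bash
python3 st.py 6 side19; python3 disp.py top19
```

```text
t 22.20 pos [569.2 217.1 140.9] yaw 177.7 w 39.8 | r 47.9 ang 87.1 th(jaw) 1.403 | F [0.24 0.04 0.3 ] resist tang -0.23 rad 0.05 sd [0.49 0.38 0.34] Mz -0.003
rack dy,dx(shaker mm),cc [(-5.71, -0.89, 0.995), (-5.58, -0.93, 0.994)]
```

View pics/side19.png

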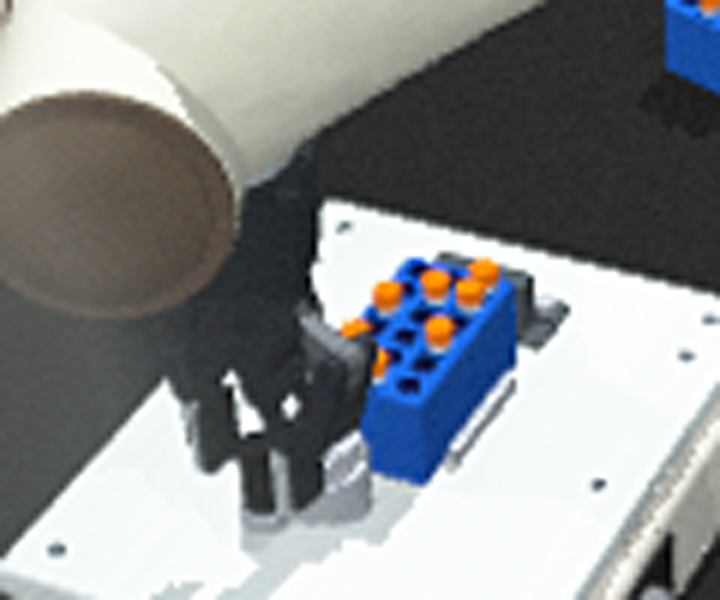

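The wrist force is zero and the rack has not sprung back. Rise clear.

Emit:
servo_tool:
  rows:
    - {"fingers": 4,"x": 0,"y": 0,"z": -0.5,"turn": 0}
    - {"fingers": 4,"x": 0,"y": 0,"z": -1,"turn": 0}
    - {"fingers": 4,"x": 0,"y": 0,"z": -2,"turn": 0}
    - {"fingers": 4,"x": 0,"y": 0,"z": -3,"turn": 0}
    - {"fingers": 4,"x": 0,"y": 0,"z": -3,"turn": 0}
    - {"fingers": 4,"x": 0,"y": 0,"z": -3,"turn": 0}
    - {"fingers": 4,"x": 0,"y": 0,"z": -1.5,"turn": 0}
    - {"fingers": 4,"x": 0,"y": 0,"z": 0,"turn": 0}
    - {"fingers": 4,"x": 0,"y": 0,"z": 0,"turn": 0}

```text
clock: 23.1
position: [569.2, 217.3, 282.7]
ee_rot: [-0.692, 0.721, -0.0, 0.002]
contact_force: [-0.3, -0.5, -0.9]
gripper_width: 40.1
```

```bash
python3 st.py 4 side20; python3 disp.py top20; python3 - <<'E'
from h import *
im,d=arm.get_image('side');cv2.imwrite('pics/side20f.png',im[:,:,::-1])
E
```

```text
t 23.30 pos [568.4 216.9 280. ] yaw 177.7 w 40.0 | r 47.6 ang 87.9 th(jaw) 1.388 | F [ 0.11  0.15 -0.47] resist tang -0.10 rad 0.16 sd [0.24 0.23 0.39] Mz -0.013
rack dy,dx(shaker mm),cc [(-5.72, -0.91, 0.996), (-5.6, -0.96, 0.995)]
```

View pics/side20f.png

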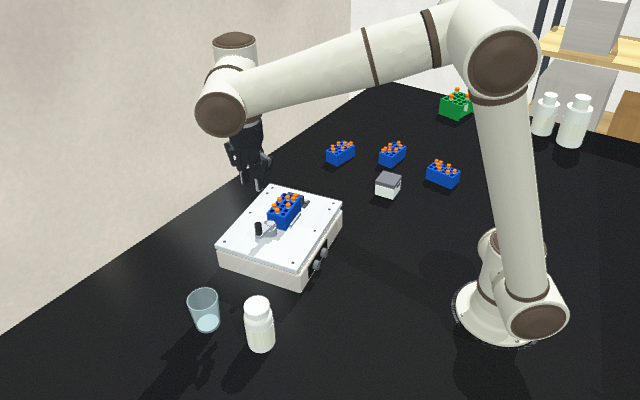

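View pics/top20.png

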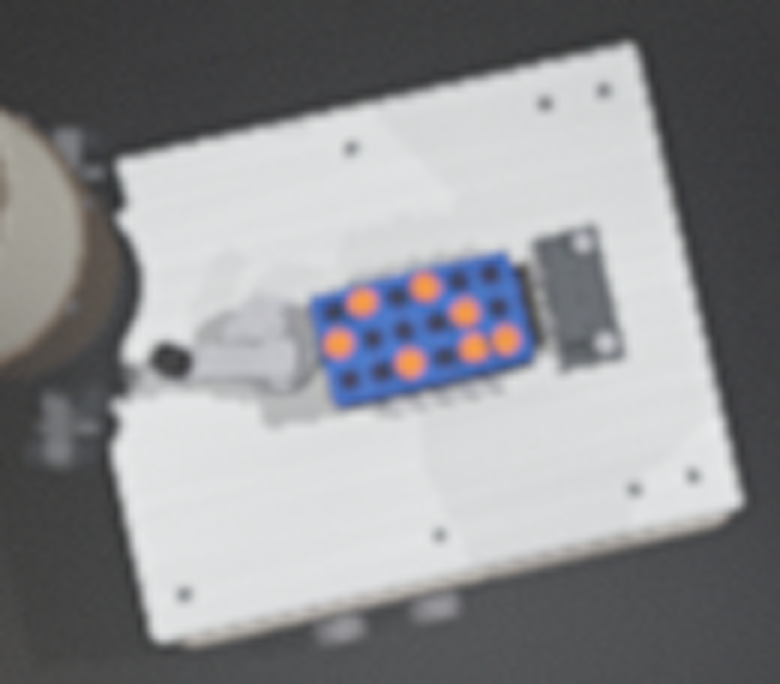

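```bash
python3 - <<'E'
from h import *
w=ray('top',200+172.5/6-.5,122+360.5/6-.5,170)[:2]-[566.7,169.3]
print(w,np.linalg.norm(w),'theta',np.radians(167.46)-np.arctan2(w[1],w[0]))
arm.job_done()
E
```

```text
[-2.84789364 45.60750444] 45.696334199543536 theta 1.289569477506809
the job is handed in; nothing more can be done
```

The rack is set down between the rails and clamped, and I handed the job in at about 23 s of the 72 s allowed. `job_done()` gives no verdict, so I don't know the official result.

**What I did**
- I picked up the left-most blue rack, set it flat between the rails (touchdown about 7 N) and let go.
- I then swung the clamp clockwise by its grip in a loose 22 mm hold, opened the jaws and rose clear.

**Last checks**
- **Clamp force (indirect):** the grip force rose from about 2.9 N free to 7.0 N, which suggests 11–13 N of clamping. No sensor reads the lobe force itself.
- **Rack:** it slid about 5.7 mm onto the sprung stop and did not spring back after release or when the arm rose. The wrist force then read about zero.
- **Bystanders:** the last side picture shows the tip box, jar, beaker and other racks standing where they were; I did not measure them.

**What disagreed**
- **Stop face:** the top camera put it at y ≈ -65 mm and the side camera at about -70 mm.
- **Clamp angle:** the final top view gave 1.29 rad, while the jaw position gave about 1.33 rad. The lower angle would mean roughly 2 N less clamping, still inside 6–18 N.

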